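Torque down the foot nut of a carburettor stand

TASK

Fit the ring of the torque wrench fully over the square nut at the foot of the carburettor stand, then turn the handle clockwise to tighten the nut until the nut is home and the wrench clicks, its handle kinking in its joint. Stop at the click, without forcing the handle on towards the end of its kink, never bear hard on the nut, and leave the wrench sitting flat on the tight nut, still kinked, for me to check; do not disturb the small things lying round.

Things in the scene. Friction and masses are not known exactly. Their poses are not given: they have to be found in the camera images.
- stand: Grey carburettor stand fixed to the bench, a casting on top (95 mm high in all). Origin: on the axis of its foot nut, at bench level. The stand lies on the +x side of it: base plate 12 mm thick, 120 mm wide, from x=45 to 155 mm, taller only beyond x=65. Under the nut is a round lug, radius 25 mm, top at z=5 mm.
- nut_top (a point): Centre of the top face of the square steel nut, 28 mm across flats, z=5 to 22 mm above the bench; a 12 mm stud stands 3.5 mm above it. x and y axes are square to its flats and turn with it; at the start x points 8 to 52 degrees to the left of straight ahead. It turns only about its upright axis and cannot be lifted. At the click the ring bears on it with about 40 N, its corner forces added up.
- foot_nut (a joint): How far the nut is turned clockwise (from above), rad; it starts at 0.2 to 0.5. It spins on lightly (about 0.05 Nm) and then seats hard after 0.25 to 0.55 rad more, where it stays.
- torque_wrench: Head of the torque wrench (370 g in all, 15 to 20% more or less), lying flat on the bench. Origin: on the ring's axis, at the underside (bench level). x points from the handle to the ring, z up; the straight handle runs to -x, to 256 mm from the ring's axis, its underside on the bench. Ring from z=6 to 24 mm, outer radius 29 mm.
- socket (a point): Centre of the ring at its upper face, 24 mm above the underside; axes as the head's. The square hole goes right through, 30.5 mm across flats, square to x and y. Fit it with x along the nut's x (handle towards the robot): there it has room to swing 1 rad clockwise. Seated, the wrench lies flat on the bench again, with 5 degrees of play each way on the nut.
- handle_mid (a point): Point on the grip's middle line, 110 mm from the ring axis, 12 mm above the underside: near the balance point, the place to grasp. The round black grip is 24 mm thick, 105 to 250 mm from the ring axis; thinner steel shank before it. Axes as the handle's: x along it to the head, z up.
- handle_end (a point): Point on the middle line of the grip, 187 mm from the ring axis, 12 mm above the underside: the place to push sideways. About 4 N here makes the seated wrench click, plus up to 1 N of the wrench's friction on the bench.
- wrench_handle (a joint): Kink of the handle against the head, rad: 0 straight, grows as the handle is swung on clockwise after the click, hard stop at 0.28. The joint lies 42 mm from the ring axis. It holds straight up to 0.6 Nm, then gives: the push stops rising and stays level while the handle kinks, until the hard stop. It stays where it is left.
- castle_nut: Black castle nut, 30x34x22 mm, lying loose by the stand: leave alone. Origin: centre of its underside.
- tape_roll: Small dark tape roll, 55x53x19 mm: leave alone. Origin: centre of its underside.
- feeler_gauge: Steel feeler gauge, 16x96x10 mm: leave alone. Origin: centre of its underside.
Mind the look-alikes: they are no part of the job. Of the things that look like the stand, the larger one is meant.

How it is judged:
By the outcome, as a careful person would: the job done as asked, in the order asked, and still so for the second after the job is handed in, with the robot touching nothing.
It also fails if it takes over 72 s, if anything falls off the work surface, if the arm or the gripper's body presses on something with over 40 N, if the wrist force passes 120 N, or if a joint passes its speed limit or range.

ROBOT

A 7-joint arm with a two-finger parallel gripper is mounted at the origin on a cart in front of the work surface, level with it; the furniture and walls round the work are solid. World frame = base frame: x ahead of the robot, y to its left, z up, the work surface at z = 0. Lengths are in mm, angles in rad, forces in N, time in s.
With the tool pointing down it reaches from about 400 to 875 mm from the base axis. Payload 4.4 kg.
Tool frame: the origin (TCP) lies at the very end of the fingers, on their centre line; the grasp point (between the pads) lies behind it (ctrl.hold_point_z is the z of the grasp point in the tool frame, in mm); z points along the fingers, y is the direction in which the jaws open and shut (so a half turn about z gives the same grasp; the last joint's range is limited). The gripper opens to 85 mm and grips with 20 to 120 N. Pads are 22 mm wide; open, the fingers measure 114 mm over their backs; the gripper's body (76 mm by 85 mm) begins 54 mm behind the grasp point. The pads swing forward as they close: fully open they stand 13 mm farther back than shut.
Start: joints at [1.145, 0.628, 0.038, 1.517, -0.027, 0.996, -0.02], TCP at [228.885, -608.383, 231.313] pointing down, gripper open.
Joint ranges: [-3.06, 3.06], [-0.37, 2.12], [-1.25, 1.32], [0.18, 2.47], [-1.1, 4.24], [0.23, 1.98], [-2.94, 2.94]. Speed limits (rad/s): [2.57, 2.57, 3.14, 3.14, 3.14, 3.14, 3.14].

INTERFACE

Orientations are given as [roll, pitch, yaw] about the fixed x, y, z axes, in that order (R = Rz(yaw) Ry(pitch) Rx(roll)).
In Python, from cell import ctrl, vision gives the robot as it stands.
- The arm moves only by the shell command python3 -m crank 'ROWS' [OPENING]. ROWS is JSON, a list of rows, each an object of numbers: "x", "y", "z": the shift along the tool's x, y, z in cm; "spin": the turn about the tool's z in rad. A call has 1 to 5 rows; each row shifts and turns the commanded pose from where the row before left it, along the tool's axes as they then stand; what a row does not reach is not made up. A row lasts 1/10 s, in which the tool goes at most 50 mm and 8.59 degrees, less where a joint would pass 70% of its speed; a pose out of reach is approached as far as the arm can. A call is refused whole if a number of a shift passes 5 or a number of a turn 0.15, either way. A call with a gripper value outside its range is refused whole. OPENING is the opening in per cent of the stroke, from 0 (shut) to 100 (fully open), set as the call begins (- or left out, the last holds). The fingers move at their own pace and stop on an object; the grip force is fixed at half the most. Time passes only in rows, so rows that do not move let the fingers close. It gives the time, the measured TCP pose, the force and the opening at its end, in the units of the state.
- ctrl.read_state(): the state, without advancing time (a new reading comes with each control period).
- vision.get_image(name): name is "side" or "top" or "wrist"; returns the picture (400x640x3 uint8, blue, green, red); there is no depth.
- vision.calibration(name): a dict with "vfov" (degrees; the focal length in pixels is half the picture's height over the tangent of half this angle, whatever the lens; pixels are square), "cx", "cy" (the principal point, pixels), "eye" and "rotation" of the camera in the world. Camera axes: x right, y up, looking along -z (the intrinsics and any distortion apply to the point x, -y, -z); pixel columns grow to the right and rows downward; lengths in mm; the calibration is good to about 2 mm. A picture is of the moment at which its call begins: read the wrist's pose just before it. calibration takes no time and is no camera call; for the wrist camera it gives the pose at the moment of the call.
- ctrl.finish_job(): hands the job in, once; it reports no verdict.
Trained networks look in the newest picture that a camera, given by its name, has taken for a name from the list of things; names that differ only in an ending like _2 or _b are one class to them, and where a whole thing is asked for, a point or a joint stands for the part that bears it (a point fixed in the world has none). Each returns a list of dicts, best first, with "score" (0 to 1); they miss things now and then, are a little off and sometimes report something else, mostly with a low value. They report only what shows in the picture. A call takes as long as a camera call. They do not tell look-alikes from the thing itself.
- vision.boxes_of(name, camera): "extent" ([left, top, right, bottom] in pixels, round what is visible of it).
- vision.regions_of(name, camera): "mask" (400x640 bool, what is visible of it) and "extent" ([left, top, right, bottom] in pixels, round what is visible of it).
- vision.place_of(name, camera): "point" ([column, row] in pixels: a listed point, or the origin of a listed thing).
The state is a dict: "clock": time; "qpos": joint angles; "qd": joint speeds; "tau": joint torques, N m; "eef_pos": TCP position; "tool_rot": TCP orientation; "force": force on the tool from outside, world axes, zero at the start; "torque": the same for the moment, N m; "width": finger opening in mm.
Only numpy, scipy, OpenCV 4.12 (cv2) and the standard library are available. Lean on these libraries where they do the work, as an engineer would, in place of code of your own. Each camera call takes 0.05 s, during which the arm holds its last target.

## Working session

There is one attempt and no reset: what is moved stays moved. The work goes in short steps, Python scripts to look and compute and a shell command to move; the robot and the scene stay as the last step left them, time stands still between calls to the robot, and variables do not carry over. Pictures are saved under pics/ and viewed, and the job is handed in when it is done.

```bash
ls; mkdir -p pics; python3 - <<'E'
from cell import ctrl, vision
import cv2
s=ctrl.read_state(); print(s, ctrl.hold_point_z)
for c in ["top","side","wrist"]:
    im=vision.get_image(c); cv2.imwrite(f"pics/a_{c}.png",im); print(c,vision.calibration(c))
E
```

```text
pics
{'clock': 0.0, 'qpos': array([ 1.1451798 ,  0.62935152,  0.03839288,  1.51836482, -0.02699978,
        0.99631243, -0.01995311]), 'qd': array([-0.00135698,  0.00116335,  0.00098561, -0.00045631,  0.00112526,
       -0.00078151,  0.00038106]), 'tau': array([-6.34006283e-04, -5.63392425e+01,  1.22633826e+00, -1.93441343e+01,
        1.10026274e-02,  1.05897576e-02, -3.35395221e-06]), 'eef_pos': array([ 228.69878601, -607.76522735,  230.38572275]), 'tool_rot': array([-3.13967282e+00, -3.05376209e-06,  3.59903304e-01]), 'force': array([-0.29029538, -0.2707125 , -0.21284166]), 'torque': array([-0.00188791,  0.01588185, -0.00943821]), 'width': 85.38723638782835} -18.700000000000003
top {'vfov': 51.72722341245657, 'cx': 314.31347119776893, 'cy': 196.84343533179788, 'eye': array([ 424.59768613,  107.68448759, 1419.78837033]), 'rotation': array([ 0.08771243, -0.01708783, -1.58781785])}
side {'vfov': 44.764796758759694, 'cx': 324.7633491774442, 'cy': 198.51916690975773, 'eye': array([ 366.82874972, 1335.92195805,  996.18414907]), 'rotation': array([ 0.9075668 , -0.01043177, -2.98653115])}
wrist {'vfov': 62.20860782297636, 'cx': 318.2944419897288, 'cy': 202.91948481107798, 'eye': array([ 299.95545471, -582.99675822,  373.71873092]), 'rotation': array([-0.29876289,  0.00232951, -1.20945277])}
```

View pics/a_top.png

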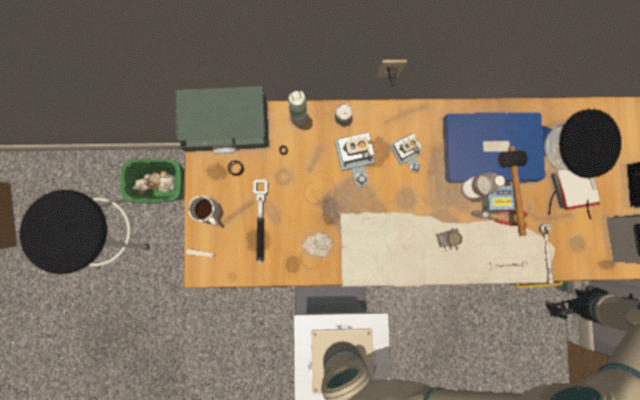

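View pics/a_side.png

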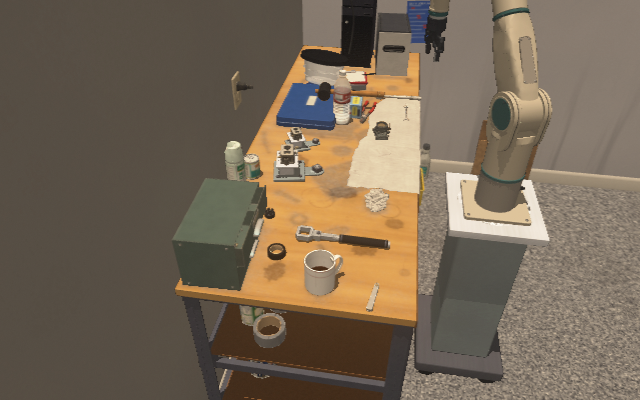

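View pics/a_wrist.png

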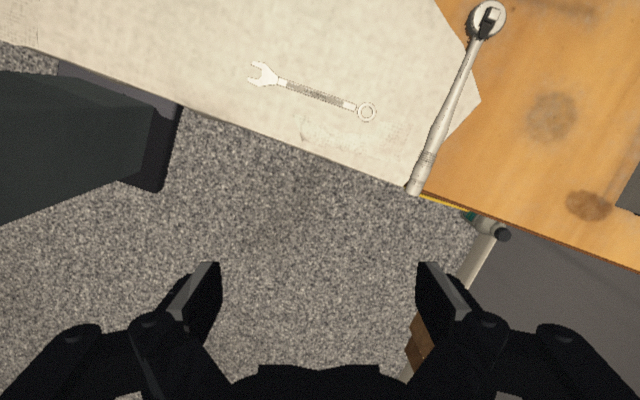

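The top view shows two stands. The larger is at about (355,150) with its nut at (361,178), the smaller at about (407,148). The wrench ring is at (261,186), with its handle running down to (260,260). The larger stand is the one meant, and I'll confirm it in a crop.

```bash
cat > h.py <<'E'
from cell import ctrl, vision
import cv2, numpy as np
from scipy.spatial.transform import Rotation as R
def cam(c,cal=None):
    k=cal or vision.calibration(c); f=200/np.tan(np.radians(k["vfov"]/2))
    return f,k["cx"],k["cy"],np.array(k["eye"]),R.from_euler("xyz",k["rotation"]).as_matrix()
def ray(c,px,z,cal=None):
    f,cx,cy,e,M=cam(c,cal); d=M@np.array([(px[0]-cx)/f,-(px[1]-cy)/f,-1]); return e+d*(z-e[2])/d[2]
def proj(c,p,cal=None):
    f,cx,cy,e,M=cam(c,cal); q=M.T@(np.array(p)-e); return np.array([cx+f*q[0]/-q[2],cy-f*q[1]/-q[2]])
def crop(im,x0,y0,x1,y1,k,name):
    cv2.imwrite("pics/"+name,cv2.resize(im[y0:y1,x0:x1],None,fx=k,fy=k,interpolation=cv2.INTER_CUBIC))
E
python3 - <<'E'
from h import *
im=vision.get_image("top"); vision.get_image("side")
crop(im,170,80,440,280,2.9,"b_top.png")
for c in ["top","side"]:
  for n,z in [("nut_top",22),("stand",0),("torque_wrench",0),("socket",24),("handle_mid",12),("handle_end",12),("castle_nut",0),("tape_roll",0),("feeler_gauge",0)]:
    for d in vision.place_of(n,c)[:3]:
        print(c,n,round(d["score"],2),np.round(d["point"],1),np.round(ray(c,d["point"],z),0))
E
```

```text
top nut_top 0.41 [359.6 174.2] [623. -75.  22.]
top nut_top 0.39 [415.7 167.6] [ 643. -269.   22.]
top nut_top 0.23 [258.6 186.8] [584. 271.  22.]
top stand 0.82 [364.6 178.3] [611. -95.   0.]
top stand 0.63 [413.4 167.2] [ 648. -266.    0.]
top torque_wrench 0.86 [260.8 188.1] [582. 266.   0.]
top torque_wrench 0.52 [257.8 185.1] [593. 276.   0.]
top socket 0.81 [259.6 187.2] [583. 267.  24.]
top socket 0.27 [257.5 240.3] [403. 275.  24.]
top handle_mid 0.93 [259.2 217.3] [481. 270.  12.]
top handle_end 0.57 [258.6 240.1] [404. 273.  12.]
top castle_nut 0.54 [282.7 150.9] [711. 189.   0.]
top tape_roll 0.67 [278.4 150.6] [713. 204.   0.]
top tape_roll 0.65 [262.6 187.8] [583. 259.   0.]
top tape_roll 0.42 [235.  167.6] [655. 354.   0.]
top feeler_gauge 0.64 [199.2 254.4] [359. 476.   0.]
top feeler_gauge 0.5 [257.8 241.5] [399. 277.   0.]
side nut_top 0.63 [320. 166.] [595. -81.  22.]
side nut_top 0.41 [315.  138.8] [ 644. -262.   22.]
side stand 0.57 [314.2 145.4] [ 645. -249.    0.]
side stand 0.25 [373.3 298.3] [361. 476.   0.]
side torque_wrench 0.88 [305.9 232.6] [584. 251.  -0.]
side socket 0.96 [306.8 230.9] [578. 269.  24.]
side handle_mid 0.76 [339.8 235.9] [479. 262.  12.]
side handle_end 0.98 [366.  241.9] [399. 275.  12.]
side castle_nut 0.47 [268.7 213.8] [718. 183.   0.]
side tape_roll 0.64 [275.7 254.4] [653. 358.  -0.]
side tape_roll 0.29 [364.4 245.2] [403. 277.   0.]
side feeler_gauge 0.71 [371.8 297.7] [365. 475.   0.]
```

View pics/b_top.png

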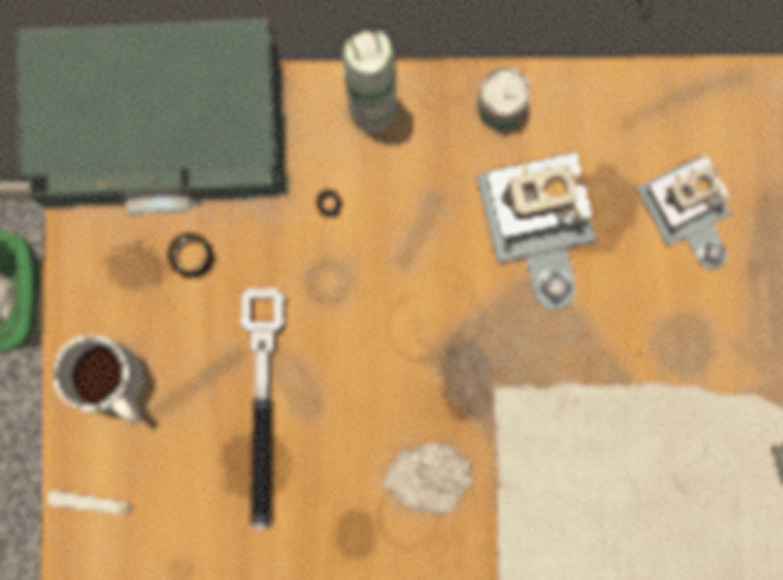

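The crop confirms it. The larger stand (crop 540,205) has its nut at crop (554,287), i.e. top pixel (361,179). The smaller look-alike is to its right at crop (688,195). I'll plan the move to view the nut with the wrist camera.

```bash
cat >> h.py <<'E'
def plan(*wps,n=None,step=4.5,sturn=0.12):
    """wps (x,y,z,yaw): print suggested rows (tool axes, cm) from measured pose"""
    s=ctrl.read_state(); p=np.array(s["eef_pos"]); yaw=s["tool_rot"][2]
    print("at",np.round(p,1),np.round(s["tool_rot"],4),"t",round(s["clock"],2),"F",np.round(s["force"],2),"w",round(s["width"],1))
    for w in wps:
        w=list(w); 
        if len(w)<4: w.append(yaw)
        d=np.array(w[:3])-p; dy=(w[3]-yaw+np.pi)%(2*np.pi)-np.pi
        k=max(1,int(np.ceil(max(np.linalg.norm(d)/10/step,abs(dy)/sturn))))
        print("->",np.round(w,3),k,"rows:")
        for i in range(k):
            th=yaw+dy*i/k; c,s_=np.cos(th),np.sin(th); q=d/k/10
            print('   {"x":%.2f,"y":%.2f,"z":%.2f,"spin":%.3f}'%(c*q[0]+s_*q[1],s_*q[0]-c*q[1],-q[2],-dy/k))
        p=np.array(w[:3]);yaw=w[3]
E
python3 - <<'E'
from h import *
print(ray("side",(342,122),0),ray("top",(485,185),200))
plan((400,-330,235),(585,-85,210,0.36))
E
```

```text
[ 562.67866008 -450.44252857    0.        ] [ 559.19948573 -427.2179182   200.        ]
at [ 228.9 -608.4  231.3] [ 3.1415 -0.      0.3597] t 1.15 F [-0.46  0.53  0.44] w 85.7
-> [ 4.00e+02 -3.30e+02  2.35e+02  3.60e-01] 8 rows:
   {"x":3.23,"y":-2.50,"z":-0.05,"spin":-0.000}
   {"x":3.23,"y":-2.50,"z":-0.05,"spin":-0.000}
   {"x":3.23,"y":-2.50,"z":-0.05,"spin":-0.000}
   {"x":3.23,"y":-2.50,"z":-0.05,"spin":-0.000}
   {"x":3.23,"y":-2.50,"z":-0.05,"spin":-0.000}
   {"x":3.23,"y":-2.50,"z":-0.05,"spin":-0.000}
   {"x":3.23,"y":-2.50,"z":-0.05,"spin":-0.000}
   {"x":3.23,"y":-2.50,"z":-0.05,"spin":-0.000}
-> [ 5.85e+02 -8.50e+01  2.10e+02  3.60e-01] 7 rows:
   {"x":3.71,"y":-2.35,"z":0.36,"spin":-0.000}
   {"x":3.71,"y":-2.35,"z":0.36,"spin":-0.000}
   {"x":3.71,"y":-2.35,"z":0.36,"spin":-0.000}
   {"x":3.71,"y":-2.35,"z":0.36,"spin":-0.000}
   {"x":3.71,"y":-2.35,"z":0.36,"spin":-0.000}
   {"x":3.71,"y":-2.34,"z":0.36,"spin":-0.000}
   {"x":3.71,"y":-2.34,"z":0.36,"spin":-0.000}
```

```bash
python3 -m crank '[{"x":3.2,"y":-2.5,"z":-0.05},{"x":3.2,"y":-2.5},{"x":3.2,"y":-2.5},{"x":3.2,"y":-2.5},{"x":3.2,"y":-2.5}]' && python3 -m crank '[{"x":3.2,"y":-2.5},{"x":3.2,"y":-2.5},{"x":3.2,"y":-2.5},{"x":3.7,"y":-2.35},{"x":3.7,"y":-2.35}]' && python3 -m crank '[{"x":3.7,"y":-2.35},{"x":3.7,"y":-2.35,"z":0.5},{"x":3.7,"y":-2.35,"z":1},{"x":3.7,"y":-2.35,"z":1},{"x":3.7,"y":-2.35}]' && python3 -m crank '[{"x":0}]'
cat > look.py <<'E'
from h import *
import sys
def look(cam,names,tag):
    cal=vision.calibration(cam); im=vision.get_image(cam); cv2.imwrite("pics/%s.png"%tag,im)
    s=ctrl.read_state(); print(np.round(s["eef_pos"],1),np.round(s["tool_rot"],4),round(s["clock"],2))
    for n,z in names:
        for d in vision.place_of(n,cam)[:3]:
            print(n,round(d["score"],2),np.round(d["point"],1),np.round(ray(cam,d["point"],z,cal),1))
    return im,cal
E
python3 - <<'E'
from look import *
look("wrist",[("nut_top",22),("stand",0)],"c1")
E
```

```text
[ 228.9 -608.4  231.3] [ 3.1415 -0.      0.3597] 1.2invalid input at $[0]: expected keys x, y, z, spin
```

```bash
echo
```

```text
(no output)
```

View pics/c1.png

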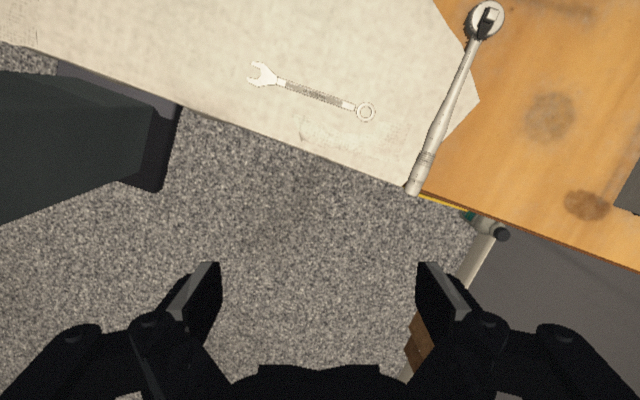

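All four keys are needed in every row.

```bash
python3 -m crank '[{"x":3.2,"y":-2.5,"z":0,"spin":0},{"x":3.2,"y":-2.5,"z":0,"spin":0},{"x":3.2,"y":-2.5,"z":0,"spin":0},{"x":3.2,"y":-2.5,"z":0,"spin":0},{"x":3.2,"y":-2.5,"z":0,"spin":0}]' && python3 -m crank '[{"x":3.2,"y":-2.5,"z":0,"spin":0},{"x":3.2,"y":-2.5,"z":0,"spin":0},{"x":3.2,"y":-2.5,"z":0,"spin":0},{"x":3.7,"y":-2.35,"z":0,"spin":0},{"x":3.7,"y":-2.35,"z":0,"spin":0}]' && python3 -m crank '[{"x":3.7,"y":-2.35,"z":0,"spin":0},{"x":3.7,"y":-2.35,"z":0.5,"spin":0},{"x":3.7,"y":-2.35,"z":1,"spin":0},{"x":3.7,"y":-2.35,"z":1,"spin":0},{"x":3.7,"y":-2.35,"z":0,"spin":0}]' && python3 -m crank '[{"x":0,"y":0,"z":0,"spin":0},{"x":0,"y":0,"z":0,"spin":0}]'
python3 - <<'E'
from look import *
look("wrist",[("nut_top",22),("stand",0)],"c2")
E
```

```text
clock: 1.8
eef_pos: [335.4, -433.7, 231.5]
tool_rot: [3.141, -0.0, 0.36]
force: [0.3, -0.1, 0.3]
width: 85.4
clock: 2.3
eef_pos: [451.6, -259.7, 231.7]
tool_rot: [3.141, -0.0, 0.359]
force: [1.4, -0.1, -0.5]
width: 85.3
clock: 2.8
eef_pos: [582.7, -84.3, 205.1]
tool_rot: [-3.141, 0.002, 0.36]
force: [0.8, 0.1, -0.2]
width: 85.1
clock: 3.0
eef_pos: [582.9, -84.7, 206.1]
tool_rot: [-3.141, 0.0, 0.363]
force: [-1.3, -0.1, 0.3]
width: 85.3
[582.2 -86.4 206.2] [3.1411e+00 9.0000e-04 3.5990e-01] 3.05
nut_top 0.8 [511.2 187. ] [ 645.5 -272.3   22. ]
nut_top 0.59 [318.8 154.8] [606.4 -77.7  22. ]
stand 0.98 [501.4 176.5] [ 651.3 -270.7    0. ]
stand 0.6 [318.6 149.4] [608.4 -76.7   0. ]
```

View pics/c2.png

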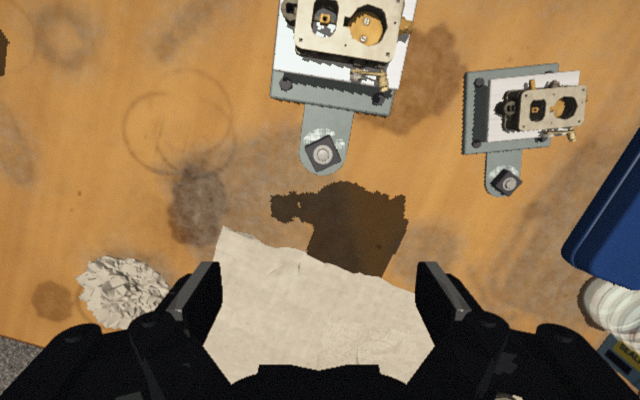

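The wrist view shows the larger stand's nut at (323,154) and the small look-alike's at (508,183). I'll enlarge the first.

```bash
python3 - <<'E'
from h import *
im=cv2.imread("pics/c2.png"); crop(im,288,115,358,190,8,"c2z.png")
g=cv2.cvtColor(im,cv2.COLOR_BGR2GRAY)[125:185,295:352]
for r in g[::2,::2]: print(' '.join('%3d'%v for v in r))
E
```

```text
139 145 142 137 162 160 163 163 159 161 159 157 160 162 160 161 161 157 159 154 156 153 152 158 156 157 156 155 142
139 140 139 129 160 162 163 164 164 158 158 158 160 167 166 164 159 158 157 154 154 152 151 155 154 153 156 158 119
136 136 135 117 160 159 159 161 162 164 191 223 194 205 180 176 198 183 155 153 155 156 160 155 153 153 148 149 138
135 130 134 118 158 159 157 160 162 175 212 229 188 187 172 163 191 180 199 194 154 158 154 152 153 149 150 147 155
131 132 134 141 158 154 167 197 200 206 226 238 219 204 182 172 215 220 240 211 157 152 151 153 152 150 149 147 152
137 136 132 157 153 168 201 194 230 208 214 218 206 180 168 128  71  94 207 178 155 149 159 150 154 152 152 138 153
132 132 134 154 166 232 235 233 238 233 224 236 235 147  64  46  70  77 137 155 155 152 153 152 152 153 155 133 159
129 135 130 161 185 194 208 234 240 238 235 195  96  49  72  87  90  88  75 152 158 178 188 208 154 152 150 120 159
126 138 139 159 177 170 200 186 161 122  72  55  73  85  90  86  92  90  83 128 159 180 159 185 170 152 153 145 152
129 138 143 160 171 166 174 163  74  55  77  82  88  85 
[... 1679 characters left out ...]
 151
136 138 133 133 136 135 129 133 134 139 136 154 156 154 152 154 156 146 135 140 147 147 152 153 153 150 147 154 149
138 138 138 136 139 136 135 137 138 137 136 136 141 140 139 137 127 136 134 140 144 150 152 155 154 148 149 147 150
141 139 134 135 137 134 133 133 135 137 137 135 133 134 136 135 135 138 135 138 143 148 148 153 153 152 146 147 150
130 132 134 141 137 137 134 133 132 139 136 138 138 135 139 139 135 133 137 138 146 143 148 153 151 146 152 149 149
131 132 137 137 139 131 134 132 132 136 142 139 137 136 130 137 134 136 136 127 139 130  90  77 113 104 107 121 150
132 135 135 141 128 135 138 140 143 137 139 140 138 141 139 139 134 111  76  58  60  60  58  63  62  64  62  58  75
```

View pics/c2z.png

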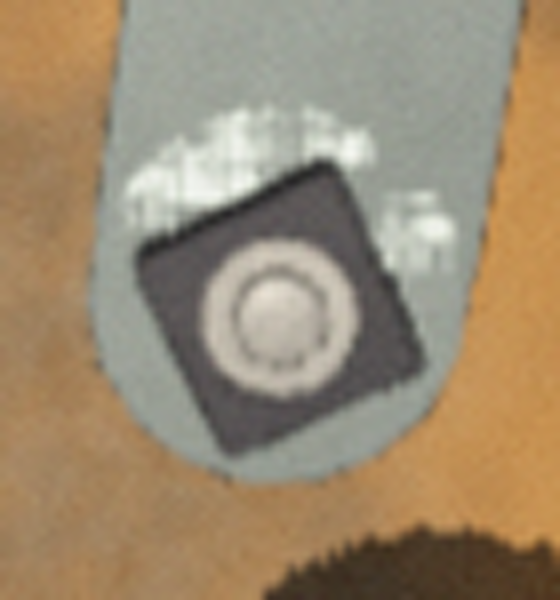

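```bash
cat > nut.py <<'E'
from h import *
def fit(im,cal,z,center,half,thr,show=None,k=8):
    # rectify plane z to k px/mm around centre: col=-y, row=-x
    x0,y0=center
    n=2*half*k
    W=np.float32([[0,0],[n,0],[n,n],[0,n]])
    pts=[(x0+half,y0+half,z),(x0+half,y0-half,z),(x0-half,y0-half,z),(x0-half,y0+half,z)]
    P=np.float32([proj("wrist",p,cal) for p in pts])
    H=cv2.getPerspectiveTransform(P,W)
    w=cv2.warpPerspective(im,H,(n,n),flags=cv2.INTER_CUBIC)
    if show: cv2.imwrite("pics/"+show,w)
    return w
E
python3 - <<'E'
from nut import *
import json
im=cv2.imread("pics/c2.png")
cal=vision.calibration("wrist")
w=fit(im,cal,22,(606,-80),28,110,"c2r.png",10)
g=cv2.GaussianBlur(cv2.cvtColor(w,cv2.COLOR_BGR2GRAY),(0,0),4)
for thr in (100,115,125):
    m=(g<thr).astype(np.uint8)
    cs,_=cv2.findContours(m,cv2.RETR_EXTERNAL,cv2.CHAIN_APPROX_NONE)
    c=max(cs,key=cv2.contourArea); r=cv2.minAreaRect(c); print(thr,r, 606+28-r[0][1]/10, -80+28-r[0][0]/10)
E
```

```text
100 ((319.5216979980469, 260.1669006347656), (292.30267333984375, 285.63232421875), 43.935142517089844) 607.9833099365235 -83.9521697998047
115 ((319.77166748046875, 260.9249267578125), (297.9517517089844, 290.6523132324219), 43.94300079345703) 607.9075073242187 -83.97716674804687
125 ((319.8699951171875, 261.0586242675781), (302.5039367675781, 294.8039245605469), 43.92716598510742) 607.8941375732422 -83.98699951171875
```

View pics/c2r.png

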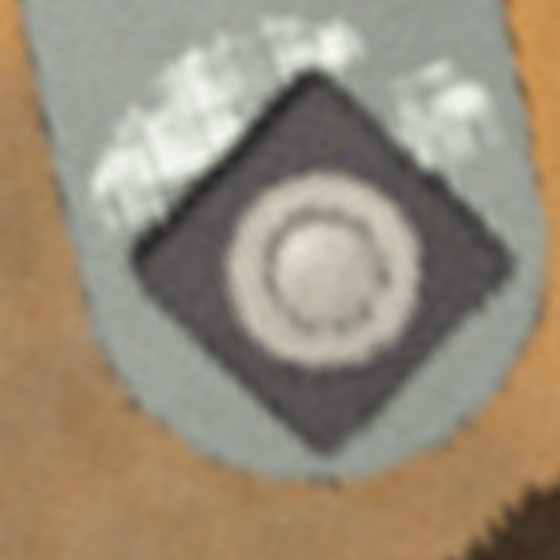

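The nut is at about (607.3, -84.3) with its x axis about 46° to the left (yaw ≈ 0.805). Next, the wrench.

```bash
python3 - <<'E'
from h import *
plan((480,268,200,-0.02))
E
```

```text
at [581.8 -87.7 206.5] [3.1408e+00 7.0000e-04 3.5730e-01] t 3.15 F [-0.35  0.16  0.98] w 85.6
-> [ 4.80e+02  2.68e+02  2.00e+02 -2.00e-02] 9 rows:
   {"x":0.32,"y":-4.10,"z":0.07,"spin":0.042}
   {"x":0.15,"y":-4.11,"z":0.07,"spin":0.042}
   {"x":-0.02,"y":-4.11,"z":0.07,"spin":0.042}
   {"x":-0.19,"y":-4.11,"z":0.07,"spin":0.042}
   {"x":-0.37,"y":-4.10,"z":0.07,"spin":0.042}
   {"x":-0.54,"y":-4.08,"z":0.07,"spin":0.042}
   {"x":-0.71,"y":-4.05,"z":0.07,"spin":0.042}
   {"x":-0.88,"y":-4.02,"z":0.07,"spin":0.042}
   {"x":-1.04,"y":-3.98,"z":0.07,"spin":0.042}
```

```bash
python3 -m crank '[{"x":0.3,"y":-4.1,"z":0.07,"spin":0.042},{"x":0.15,"y":-4.1,"z":0.07,"spin":0.042},{"x":0,"y":-4.1,"z":0.07,"spin":0.042},{"x":-0.2,"y":-4.1,"z":0.07,"spin":0.042},{"x":-0.4,"y":-4.1,"z":0.07,"spin":0.042}]' && python3 -m crank '[{"x":-0.55,"y":-4.1,"z":0.07,"spin":0.042},{"x":-0.7,"y":-4.05,"z":0.07,"spin":0.042},{"x":-0.9,"y":-4,"z":0.07,"spin":0.042},{"x":-1.05,"y":-4,"z":0.07,"spin":0.042}]' && python3 -m crank '[{"x":0,"y":0,"z":0,"spin":0},{"x":0,"y":0,"z":0,"spin":0},{"x":0,"y":0,"z":0,"spin":0}]'
python3 - <<'E'
from look import *
for i in range(3):
    s=ctrl.read_state(); print(s["eef_pos"],s["tool_rot"])
look("wrist",[("torque_wrench",0),("socket",24),("handle_mid",12),("handle_end",12)],"d1")
E
```

```text
clock: 3.65
eef_pos: [524.7, 110.9, 203.2]
tool_rot: [3.141, -0.001, 0.145]
force: [0.4, -0.0, -0.0]
width: 85.5
clock: 4.05
eef_pos: [479.3, 269.3, 200.5]
tool_rot: [3.141, -0.001, -0.023]
force: [-0.2, 0.8, 0.3]
width: 85.6
clock: 4.35
eef_pos: [480.1, 267.3, 200.2]
tool_rot: [3.141, -0.001, -0.021]
force: [1.5, -0.2, -0.2]
width: 85.4
[480.10958508 267.2687086  200.24971679] [ 3.14053427e+00 -5.89374830e-04 -2.12511081e-02]
[480.10958508 267.2687086  200.24971679] [ 3.14053427e+00 -5.89374830e-04 -2.12511081e-02]
[480.10958508 267.2687086  200.24971679] [ 3.14053427e+00 -5.89374830e-04 -2.12511081e-02]
[480.2 267.2 200.2] [ 3.1406e+00 -5.0000e-04 -2.1700e-02] 4.4
handle_mid 0.69 [315.9 181.7] [476.8 268.4  12. ]
handle_end 0.75 [312.7 255.8] [393.3 273.8  12. ]
```

View pics/d1.png

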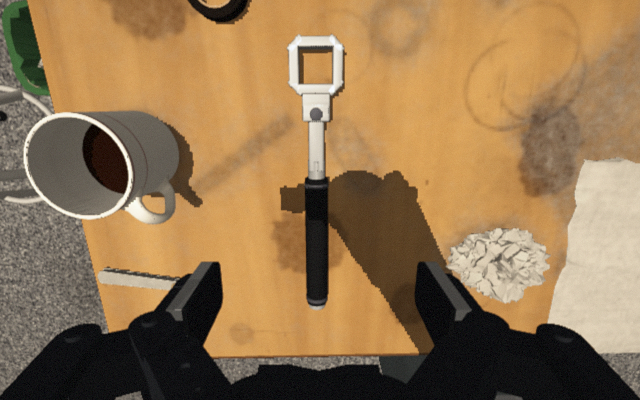

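The wrist view shows the ring hole centred near (316,67), the joint bolt at (316,114), the grip from (316,180) to (317,303). The mug at left (90,165) stays clear.

```bash
python3 - <<'E'
from nut import *
im=cv2.imread("pics/d1.png"); cal=vision.calibration("wrist")
for n,p,z in [("hole",(316,67),24),("gripstart",(316,180),12),("gripend",(317,305),12),("bolt",(316,114),24)]:
    print(n,np.round(ray("wrist",p,z,cal),1))
w=fit(im,cal,24,(583,268),35,0,"d1r.png",8)
# black grip: dark low-sat mask, axis
hsv=cv2.cvtColor(im,cv2.COLOR_BGR2HSV)
m=np.zeros(im.shape[:2],np.uint8); m[180:302,300:332]=(im[180:302,300:332].max(2)<55)
ys,xs=np.nonzero(m); 
for r in (185,200,215,230,245,260,275,290,300):
    c=np.nonzero(m[r])[0]; print(r,c.min(),c.max(),np.round(ray("wrist",((c.min()+c.max())/2,r),12,cal),1),np.round(ray("wrist",(c.min(),r),12,cal)[1]-ray("wrist",(c.max()+1,r),12,cal)[1],1))
E
```

```text
hole [584.7 267.2  24. ]
gripstart [478.3 269.6  12. ]
gripend [330.4 271.5  12. ]
bolt [544.1 268.1  24. ]
185 327 327 [472.8 258.4  12. ] 1.0
200 305 327 [457. 270.  12.] 24.0
215 306 327 [440.4 269.8  12. ] 23.3
230 306 327 [423.4 270.2  12. ] 23.6
245 306 327 [405.8 270.5  12. ] 23.9
260 306 327 [387.8 270.9  12. ] 24.3
275 307 327 [369.2 270.7  12. ] 23.5
290 307 327 [350.1 271.1  12. ] 23.9
300 315 325 [336.9 267.9  12. ] 12.6
```

View pics/d1r.png

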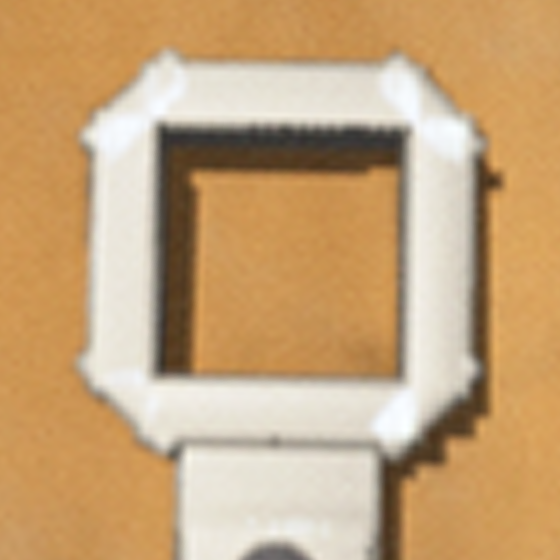

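```bash
python3 - <<'E'
from h import *
plan((476.5,269.2,60,-0.014),(476.5,269.2,4,-0.014))
E
```

```text
at [479.9 268.4 200.2] [ 3.1414e+00 -3.0000e-04 -2.0400e-02] t 4.6 F [ 0.53  0.78 -0.19] w 85.2
-> [ 4.765e+02  2.692e+02  6.000e+01 -1.400e-02] 4 rows:
   {"x":-0.08,"y":-0.02,"z":3.50,"spin":-0.002}
   {"x":-0.08,"y":-0.02,"z":3.50,"spin":-0.002}
   {"x":-0.08,"y":-0.02,"z":3.50,"spin":-0.002}
   {"x":-0.08,"y":-0.02,"z":3.50,"spin":-0.002}
-> [ 4.765e+02  2.692e+02  4.000e+00 -1.400e-02] 2 rows:
   {"x":0.00,"y":-0.00,"z":2.80,"spin":-0.000}
   {"x":0.00,"y":-0.00,"z":2.80,"spin":-0.000}
```

```bash
python3 -m crank '[{"x":-0.1,"y":-0.02,"z":3.5,"spin":-0.002},{"x":-0.1,"y":-0.02,"z":3.5,"spin":-0.002},{"x":-0.1,"y":-0.02,"z":3.5,"spin":-0.002},{"x":-0.05,"y":-0.02,"z":3.5,"spin":0},{"x":0,"y":0,"z":0,"spin":0}]' && python3 -m crank '[{"x":0,"y":0,"z":1.5,"spin":0},{"x":0,"y":0,"z":1.5,"spin":0},{"x":0,"y":0,"z":1.5,"spin":0},{"x":0,"y":0,"z":0.8,"spin":0},{"x":0,"y":0,"z":0,"spin":0}]'
python3 - <<'E'
from look import *
look("wrist",[],"e1")
E
```

```text
clock: 5.1
eef_pos: [472.9, 268.3, 56.2]
tool_rot: [3.137, 0.007, -0.013]
force: [-0.6, -0.1, 0.6]
width: 85.2
clock: 5.6
eef_pos: [475.6, 270.2, 6.7]
tool_rot: [3.141, 0.001, -0.012]
force: [0.7, 0.6, 1.0]
width: 85.4
[475.9 270.4   7.2] [ 3.1415e+00  1.0000e-04 -1.2400e-02] 5.65
```

View pics/e1.png

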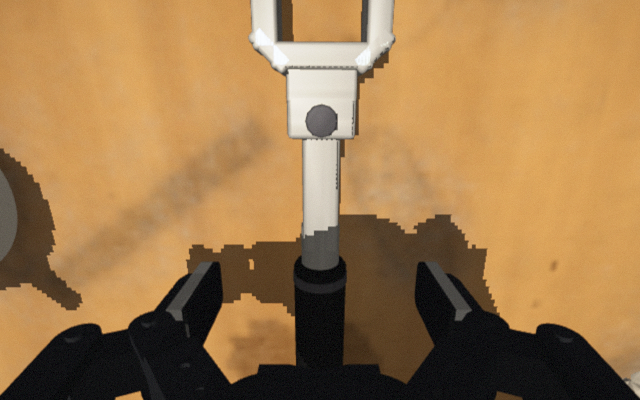

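The handle is centred between the fingers (col 320). The ring's rear half shows at the top, from (250,40) to (393,40). Lowering slightly and closing.

```bash
python3 -m crank '[{"x":0,"y":0,"z":0.4,"spin":0},{"x":0,"y":0,"z":0,"spin":0},{"x":0,"y":0,"z":0,"spin":0},{"x":0,"y":0,"z":0,"spin":0},{"x":0,"y":0,"z":0,"spin":0}]' 0 && python3 -m crank '[{"x":0,"y":0,"z":0,"spin":0},{"x":0,"y":0,"z":0,"spin":0},{"x":0,"y":0,"z":0,"spin":0},{"x":0,"y":0,"z":0,"spin":0}]'
```

```text
clock: 6.15
eef_pos: [475.9, 270.4, 3.6]
tool_rot: [-3.142, -0.0, -0.012]
force: [-0.5, -0.1, 4.1]
width: 21.2
clock: 6.55
eef_pos: [476.0, 270.4, 3.6]
tool_rot: [-3.141, -0.0, -0.012]
force: [-0.6, -0.7, 6.1]
width: 21.7
```

```bash
python3 -m crank '[{"x":0,"y":0,"z":-1,"spin":0},{"x":0,"y":0,"z":-1.5,"spin":0},{"x":0,"y":0,"z":-2,"spin":0},{"x":0,"y":0,"z":-2,"spin":0},{"x":0,"y":0,"z":-1.5,"spin":0}]'  && python3 -m crank '[{"x":0,"y":0,"z":0,"spin":0},{"x":0,"y":0,"z":0,"spin":0},{"x":0,"y":0,"z":0,"spin":0}]'
python3 - <<'E'
from look import *
look("wrist",[("socket",100)],"f1")
vision.get_image("side"); im=vision.get_image("side"); crop(im,240,170,420,310,4,"f1s.png")
plan((531,-163,84,0.805))
E
```

```text
clock: 7.05
eef_pos: [476.1, 270.7, 85.1]
tool_rot: [-3.141, -0.001, -0.012]
force: [0.8, -0.6, -4.2]
width: 21.6
clock: 7.35
eef_pos: [475.1, 270.1, 82.4]
tool_rot: [3.141, 0.001, -0.012]
force: [-0.4, -0.2, -3.0]
width: 21.7
[475.1 270.1  82.3] [ 3.1407e+00  1.5000e-03 -1.2100e-02] 7.4
at [475.4 270.2  82.3] [ 3.1408e+00  1.1000e-03 -1.2200e-02] t 7.55 F [ 0.24  0.15 -3.71] w 21.9
-> [ 531.    -163.      84.       0.805] 10 rows:
   {"x":0.61,"y":4.32,"z":-0.02,"spin":-0.082}
   {"x":0.25,"y":4.36,"z":-0.02,"spin":-0.082}
   {"x":-0.10,"y":4.37,"z":-0.02,"spin":-0.082}
   {"x":-0.46,"y":4.34,"z":-0.02,"spin":-0.082}
   {"x":-0.81,"y":4.29,"z":-0.02,"spin":-0.082}
   {"x":-1.16,"y":4.21,"z":-0.02,"spin":-0.082}
   {"x":-1.50,"y":4.10,"z":-0.02,"spin":-0.082}
   {"x":-1.83,"y":3.97,"z":-0.02,"spin":-0.082}
   {"x":-2.15,"y":3.80,"z":-0.02,"spin":-0.082}
   {"x":-2.45,"y":3.62,"z":-0.02,"spin":-0.082}
```

View pics/f1.png

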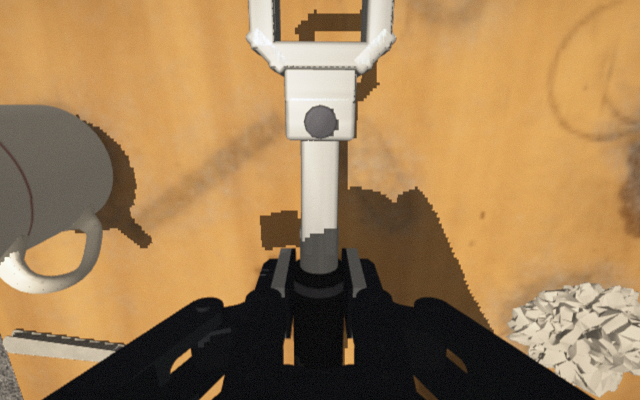

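View pics/f1s.png

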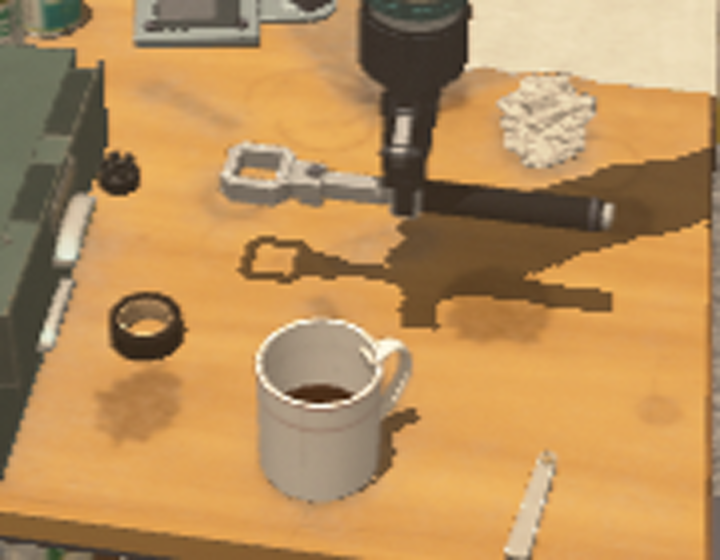

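The wrench is held level, and the ring sits where it did before the lift. I'll go to a spot beside the nut so one wrist picture shows both nut and ring.

```bash
python3 - <<'E'
from h import *
plan((509,-114,75,0.805))
E
```

```text
at [475.4 270.2  82.3] [ 3.1408e+00  1.1000e-03 -1.2200e-02] t 7.55 F [ 0.24  0.15 -3.71] w 21.9
-> [ 509.    -114.      75.       0.805] 9 rows:
   {"x":0.43,"y":4.26,"z":0.08,"spin":-0.091}
   {"x":0.04,"y":4.28,"z":0.08,"spin":-0.091}
   {"x":-0.35,"y":4.27,"z":0.08,"spin":-0.091}
   {"x":-0.74,"y":4.22,"z":0.08,"spin":-0.091}
   {"x":-1.12,"y":4.14,"z":0.08,"spin":-0.091}
   {"x":-1.49,"y":4.02,"z":0.08,"spin":-0.091}
   {"x":-1.85,"y":3.87,"z":0.08,"spin":-0.091}
   {"x":-2.19,"y":3.68,"z":0.08,"spin":-0.091}
   {"x":-2.51,"y":3.47,"z":0.08,"spin":-0.091}
```

```bash
python3 - <<'E'
from h import *
plan((509,-114,75,0.805),step=2.7)
E
```

```text
at [475.4 270.2  82.3] [ 3.1408e+00  1.1000e-03 -1.2200e-02] t 7.55 F [ 0.24  0.15 -3.71] w 21.9
-> [ 509.    -114.      75.       0.805] 15 rows:
   {"x":0.26,"y":2.56,"z":0.05,"spin":-0.054}
   {"x":0.12,"y":2.57,"z":0.05,"spin":-0.054}
   {"x":-0.02,"y":2.57,"z":0.05,"spin":-0.054}
   {"x":-0.16,"y":2.57,"z":0.05,"spin":-0.054}
   {"x":-0.30,"y":2.55,"z":0.05,"spin":-0.054}
   {"x":-0.44,"y":2.53,"z":0.05,"spin":-0.054}
   {"x":-0.58,"y":2.50,"z":0.05,"spin":-0.054}
   {"x":-0.72,"y":2.47,"z":0.05,"spin":-0.054}
   {"x":-0.85,"y":2.43,"z":0.05,"spin":-0.054}
   {"x":-0.98,"y":2.38,"z":0.05,"spin":-0.054}
   {"x":-1.11,"y":2.32,"z":0.05,"spin":-0.054}
   {"x":-1.23,"y":2.26,"z":0.05,"spin":-0.054}
   {"x":-1.35,"y":2.19,"z":0.05,"spin":-0.054}
   {"x":-1.47,"y":2.11,"z":0.05,"spin":-0.054}
   {"x":-1.58,"y":2.03,"z":0.05,"spin":-0.054}
```

```bash
python3 -m crank '[{"x":0.25,"y":2.55,"z":0.05,"spin":-0.055},{"x":0.1,"y":2.55,"z":0.05,"spin":-0.055},{"x":0,"y":2.6,"z":0.05,"spin":-0.055},{"x":-0.15,"y":2.6,"z":0.05,"spin":-0.055},{"x":-0.3,"y":2.55,"z":0.05,"spin":-0.055}]' && python3 -m crank '[{"x":-0.45,"y":2.55,"z":0.05,"spin":-0.055},{"x":-0.6,"y":2.5,"z":0.05,"spin":-0.055},{"x":-0.7,"y":2.45,"z":0.05,"spin":-0.055},{"x":-0.85,"y":2.45,"z":0.05,"spin":-0.055},{"x":-1,"y":2.4,"z":0.05,"spin":-0.055}]' && python3 -m crank '[{"x":-1.1,"y":2.3,"z":0.05,"spin":-0.055},{"x":-1.25,"y":2.25,"z":0.05,"spin":-0.055},{"x":-1.35,"y":2.2,"z":0.05,"spin":-0.055},{"x":-1.45,"y":2.1,"z":0.05,"spin":-0.05},{"x":-1.6,"y":2,"z":0.05,"spin":-0.05}]' && python3 -m crank '[{"x":0,"y":0,"z":0,"spin":0},{"x":0,"y":0,"z":0,"spin":0},{"x":0,"y":0,"z":0,"spin":0},{"x":0,"y":0,"z":0,"spin":0}]'
python3 - <<'E'
from look import *
look("wrist",[("socket",100),("nut_top",22)],"g1")
E
```

```text
clock: 8.05
eef_pos: [487.4, 140.9, 80.1]
tool_rot: [3.141, 0.001, 0.265]
force: [0.8, -0.6, -3.8]
width: 21.6
clock: 8.55
eef_pos: [498.9, 12.4, 77.7]
tool_rot: [-3.141, 0.0, 0.54]
force: [0.1, -0.1, -3.2]
width: 21.5
clock: 9.05
eef_pos: [510.4, -115.3, 75.1]
tool_rot: [-3.141, 0.0, 0.804]
force: [-0.1, 0.3, -3.8]
width: 21.3
clock: 9.45
eef_pos: [510.5, -112.7, 75.5]
tool_rot: [-3.141, -0.0, 0.805]
force: [-0.9, 0.7, -2.9]
width: 21.5
[ 510.5 -112.7   75.5] [-3.1412e+00 -3.0000e-04  8.0470e-01] 9.5
nut_top 0.78 [631.1 250.4] [ 645.5 -266.9   22. ]
nut_top 0.6 [401.6  75.7] [605.9 -82.   22. ]
```

View pics/g1.png

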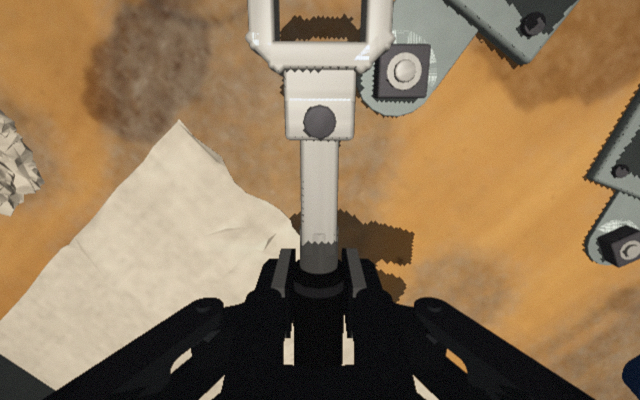

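The nut is at (404,70) and nearly square to the wrench. The ring's rear inner edge is at row 41, columns about 275–365. Measuring both from this picture.

```bash
cat > rel.py <<'E'
from h import *
def rel(tag,cal,s,nutguess,half=24,k=10,zr=None):
    im=cv2.imread("pics/%s.png"%tag)
    p=np.array(s["eef_pos"]); yaw=s["tool_rot"][2]
    if zr is None: zr=p[2]-3.6+24
    fx=np.array([np.cos(yaw),np.sin(yaw)]); rx=np.array([np.sin(yaw),-np.cos(yaw)])
    def rect(c,z,half,name):
        c=np.array(c);W=np.float32([[0,0],[2*half*k,0],[2*half*k,2*half*k],[0,2*half*k]])
        P=np.float32([proj("wrist",[*(c+a*fx*half+b*rx*half),z],cal) for a,b in [(1,-1),(1,1),(-1,1),(-1,-1)]])
        w=cv2.warpPerspective(im,cv2.getPerspectiveTransform(P,W),(2*half*k,)*2,flags=cv2.INTER_CUBIC)
        cv2.imwrite("pics/"+name,w); return w
    a=rect(nutguess,22,half,tag+"_nut.png")
    b=rect(p[:2]+110.5*fx,zr,half,tag+"_ring.png")
    return a,b,p,yaw,fx,rx
E
python3 - <<'E'
from rel import *
cal=vision.calibration("wrist"); s=ctrl.read_state(); print(s["eef_pos"],s["tool_rot"],s["clock"])
a,b,p,yaw,fx,rx=rel("g1",cal,s,(607,-83))
cv2.imwrite("pics/g1_ab.png",np.hstack([cv2.resize(a,(390,390)),cv2.resize(b,(390,390))]))
g=cv2.GaussianBlur(cv2.cvtColor(a,cv2.COLOR_BGR2GRAY),(0,0),4)
for t in (100,115): 
    cs,_=cv2.findContours((g<t).astype(np.uint8),cv2.RETR_EXTERNAL,cv2.CHAIN_APPROX_NONE)
    for c in sorted(cs,key=cv2.contourArea)[-2:]: print(t,cv2.minAreaRect(c))
E
```

```text
[ 510.57366843 -113.17017643   75.58149277] [-3.14149441e+00 -1.56098182e-04  8.04164126e-01] 9.6
100 ((10.0, 35.0), (70.0, 20.0), 90.0)
100 ((221.92263793945312, 231.5252685546875), (305.46075439453125, 302.9818420410156), 1.016978144645691)
115 ((64.34751892089844, 394.6423034667969), (246.85968017578125, 65.77365112304688), 45.734519958496094)
115 ((223.1752471923828, 231.05117797851562), (309.89068603515625, 307.3266906738281), 1.3478872776031494)
```

View pics/g1_ab.png

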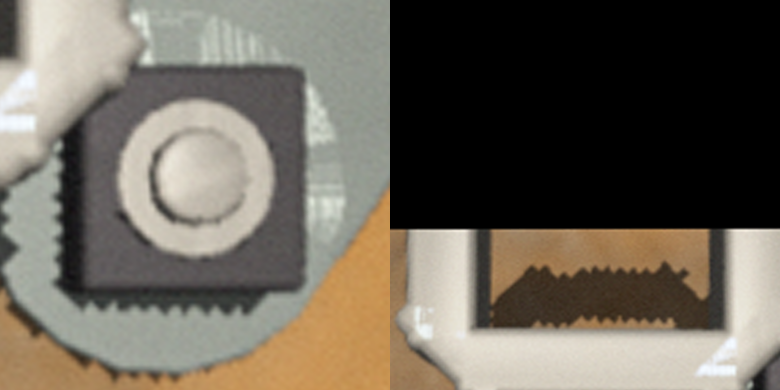

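```bash
python3 -m crank '[{"x":0,"y":-0.3,"z":1,"spin":0},{"x":0,"y":-0.3,"z":1.5,"spin":0},{"x":0,"y":0,"z":2,"spin":0},{"x":0,"y":0,"z":1.5,"spin":0},{"x":0,"y":0,"z":0.7,"spin":0}]' && python3 -m crank '[{"x":0,"y":0,"z":0,"spin":0},{"x":0,"y":0,"z":0,"spin":0},{"x":0,"y":0,"z":0,"spin":0}]'
python3 - <<'E'
from look import *
look("wrist",[],"h1")
from rel import *
cal=vision.calibration("wrist"); s=ctrl.read_state(); print(s["eef_pos"],s["tool_rot"],s["clock"])
a,b,p,yaw,fx,rx=rel("h1",cal,s,(608.4,-81.4),zr=24+s["eef_pos"][2]-3.6)
cv2.imwrite("pics/h1_ab.png",np.hstack([cv2.resize(a,(390,390)),cv2.resize(b,(390,390))]))
im=cv2.imread("pics/h1.png"); crop(im,230,0,470,130,3.3,"h1z.png")
E
```

```text
clock: 10.1
eef_pos: [505.0, -109.3, 6.8]
tool_rot: [-3.139, 0.002, 0.803]
force: [0.0, -0.2, -4.0]
width: 21.7
clock: 10.4
eef_pos: [506.7, -109.9, 9.1]
tool_rot: [3.141, -0.001, 0.803]
force: [-0.5, 0.3, -3.0]
width: 21.3
[ 506.8 -110.     9.2] [ 3.1404e+00 -9.0000e-04  8.0260e-01] 10.45
[ 506.75579653 -109.97269192    9.2136305 ] [ 3.14041071e+00 -8.75994464e-04  8.02633961e-01] 10.45
```

View pics/h1_ab.png

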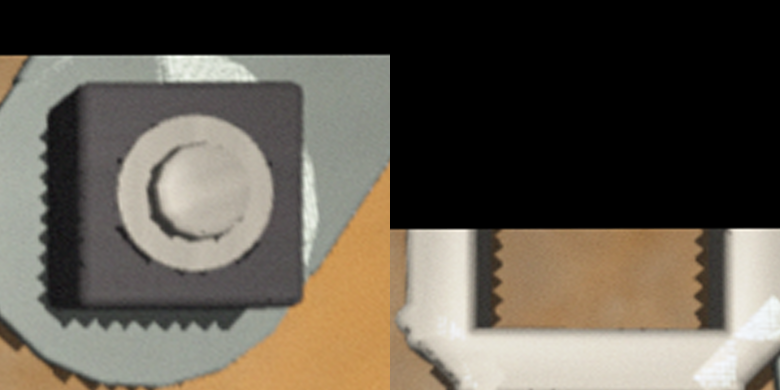

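View pics/h1z.png

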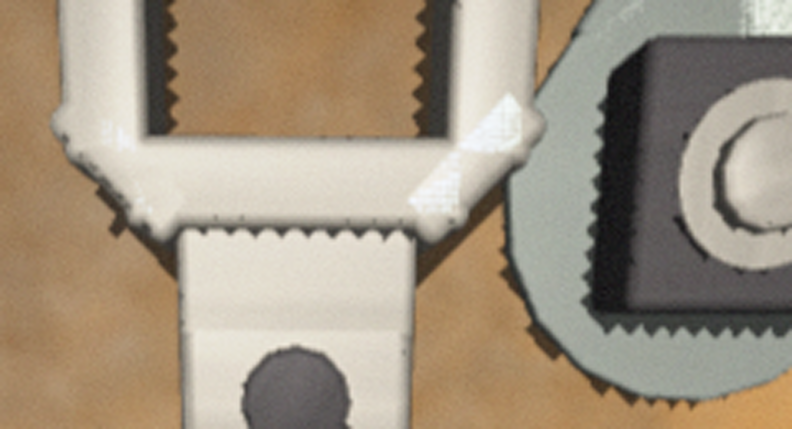

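```bash
python3 -m crank '[{"x":0,"y":0,"z":-1,"spin":0},{"x":0,"y":0,"z":-1.2,"spin":0},{"x":0,"y":0,"z":-0.8,"spin":0},{"x":-0.4,"y":1,"z":0,"spin":0},{"x":-0.4,"y":1,"z":0,"spin":0}]' && python3 -m crank '[{"x":-0.4,"y":1.1,"z":0,"spin":0},{"x":-0.4,"y":1.1,"z":0,"spin":0},{"x":-0.25,"y":0.9,"z":0,"spin":0},{"x":0,"y":0,"z":0,"spin":0},{"x":0,"y":0,"z":0,"spin":0}]' && python3 -m crank '[{"x":0,"y":0,"z":0,"spin":0},{"x":0,"y":0,"z":0,"spin":0}]' 
python3 - <<'E'
from look import *
look("wrist",[],"i1")
from rel import *
im=cv2.imread("pics/i1.png"); crop(im,230,0,470,130,3.3,"i1z.png")
plan((530.9,-158.8,38,0.803))
cal=vision.calibration("wrist"); s=ctrl.read_state()
# predicted px of nut top corners & of ring hole corners
yaw=s["tool_rot"][2]; fx=np.array([np.cos(yaw),np.sin(yaw)]); rx=np.array([fx[1],-fx[0]])
N=np.array([608.2,-81.0]); C=np.array(s["eef_pos"][:2])+109.65*fx+1.6*rx; print("C-N fwd,right",(C-N)@fx,(C-N)@rx)
im2=vision.get_image("side"); crop(im2,270,120,370,200,7,"i1s.png")
E
```

```text
clock: 10.95
eef_pos: [515.8, -130.5, 39.2]
tool_rot: [3.14, -0.001, 0.803]
force: [0.6, -0.5, -3.7]
width: 22.0
clock: 11.45
eef_pos: [529.7, -158.5, 38.2]
tool_rot: [-3.141, 0.0, 0.802]
force: [0.5, 0.9, -3.6]
width: 21.6
clock: 11.65
eef_pos: [529.8, -157.8, 38.5]
tool_rot: [-3.141, -0.0, 0.804]
force: [0.5, -0.5, -2.1]
width: 21.7
[ 529.8 -157.9   38.5] [-3.1411 -0.      0.8037] 11.7
at [ 529.8 -157.9   38.5] [-3.1411 -0.      0.8037] t 11.7 F [ 0.2  -0.91 -3.45] w 21.2
-> [ 530.9   -158.8     38.       0.803] 1 rows:
   {"x":0.01,"y":0.14,"z":0.05,"spin":0.001}
C-N fwd,right -0.14003457165977526 -1.4437592339002394
```

View pics/i1z.png

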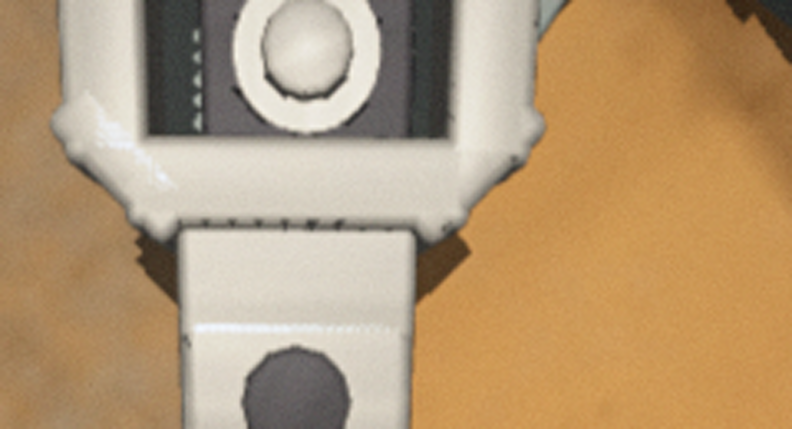

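View pics/i1s.png

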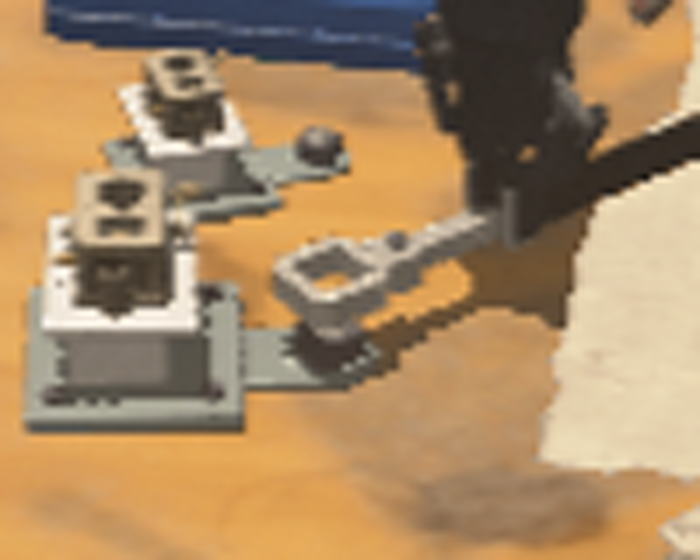

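The view through the hole and the pose figures agree: the nut lies about 1.4 mm to the right of the ring's axis. I'll correct that and lower in steps.

```bash
python3 -m crank '[{"x":0.01,"y":0.14,"z":0.3,"spin":0},{"x":0,"y":0,"z":0.3,"spin":0},{"x":0,"y":0,"z":0,"spin":0},{"x":0,"y":0,"z":0,"spin":0},{"x":0,"y":0,"z":0,"spin":0}]' 
python3 - <<'E'
from look import *
look("wrist",[],"j1")
im=cv2.imread("pics/j1.png"); crop(im,230,0,470,130,3.3,"j1z.png")
s=ctrl.read_state();yaw=s["tool_rot"][2]; fx=np.array([np.cos(yaw),np.sin(yaw)]); rx=np.array([fx[1],-fx[0]])
N=np.array([608.2,-81.0]); C=np.array(s["eef_pos"][:2])+109.65*fx+1.6*rx; print("C-N fwd,right",(C-N)@fx,(C-N)@rx)
E
```

```text
clock: 12.25
eef_pos: [531.1, -159.5, 32.5]
tool_rot: [3.142, -0.0, 0.803]
force: [-0.5, -0.3, -3.0]
width: 21.5
[ 531.1 -159.5   32.5] [ 3.1416e+00 -1.0000e-04  8.0280e-01] 12.3
C-N fwd,right -0.3668964087415077 0.6690048120642978
```

View pics/j1z.png

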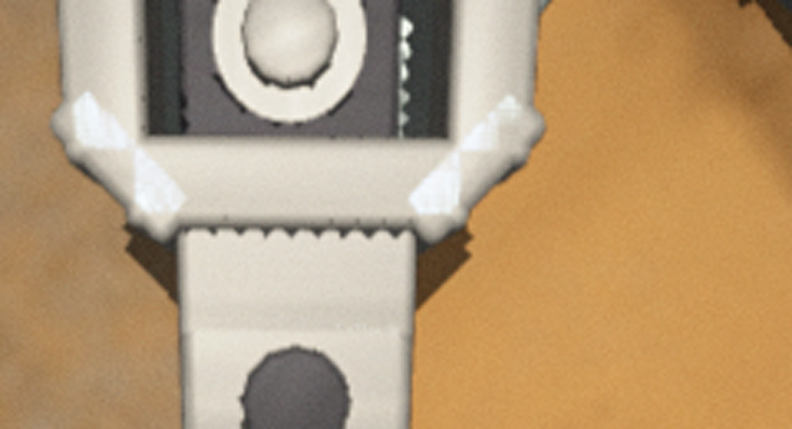

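```bash
python3 -m crank '[{"x":0.03,"y":-0.08,"z":0,"spin":0},{"x":0,"y":0,"z":0,"spin":0},{"x":0,"y":0,"z":0,"spin":0},{"x":0,"y":0,"z":0,"spin":0},{"x":0,"y":0,"z":0,"spin":0}]' 
cat > cn.py <<'E'
from look import *
import sys
t=sys.argv[1]
look("wrist",[],t)
im=cv2.imread(f"pics/{t}.png"); crop(im,230,0,470,130,3.3,t+"z.png")
s=ctrl.read_state();yaw=s["tool_rot"][2]; fx=np.array([np.cos(yaw),np.sin(yaw)]); rx=np.array([fx[1],-fx[0]])
N=np.array([608.2,-81.0]); C=np.array(s["eef_pos"][:2])+109.65*fx+1.6*rx; print("C-N fwd,right",(C-N)@fx,(C-N)@rx, "F",s["force"])
E
python3 cn.py k1
```

```text
clock: 12.8
eef_pos: [530.7, -158.8, 32.5]
tool_rot: [3.142, -0.0, 0.803]
force: [0.2, -0.3, -4.2]
width: 21.5
[ 530.7 -158.8   32.5] [ 3.1416 -0.      0.8028] 12.85
C-N fwd,right -0.11895682074286489 -0.11935578671061407 F [ 0.27533848  0.05584846 -3.45350587]
```

View pics/k1z.png

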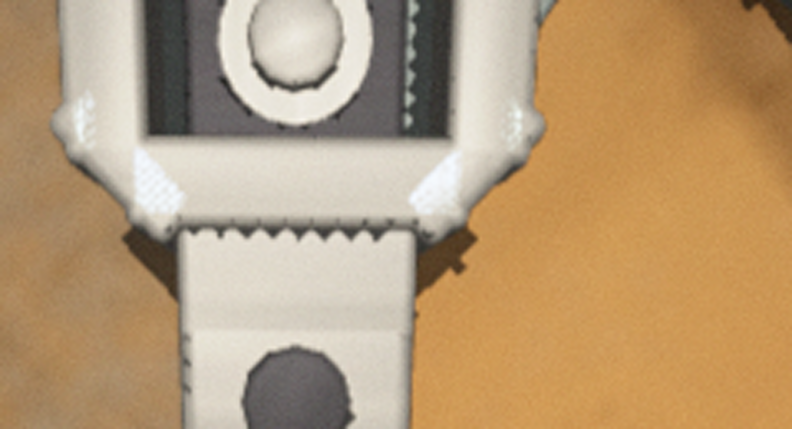

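The nut is now centred in the hole to about 0.2 mm. Lowering.

```bash
python3 -m crank '[{"x":0,"y":0,"z":0.4,"spin":0},{"x":0,"y":0,"z":0.4,"spin":0},{"x":0,"y":0,"z":0.2,"spin":0},{"x":0,"y":0,"z":0,"spin":0},{"x":0,"y":0,"z":0,"spin":0}]' 
python3 cn.py l1
```

```text
clock: 13.35
eef_pos: [530.7, -158.7, 22.4]
tool_rot: [-3.141, 0.0, 0.803]
force: [-0.1, 0.3, -3.8]
width: 21.6
[ 530.8 -158.7   22.5] [ 3.1416e+00 -1.0000e-04  8.0290e-01] 13.4
C-N fwd,right -0.02750781386976891 -0.11648703958015022 F [-0.22004082 -0.0841691  -2.6044419 ]
```

View pics/l1z.png

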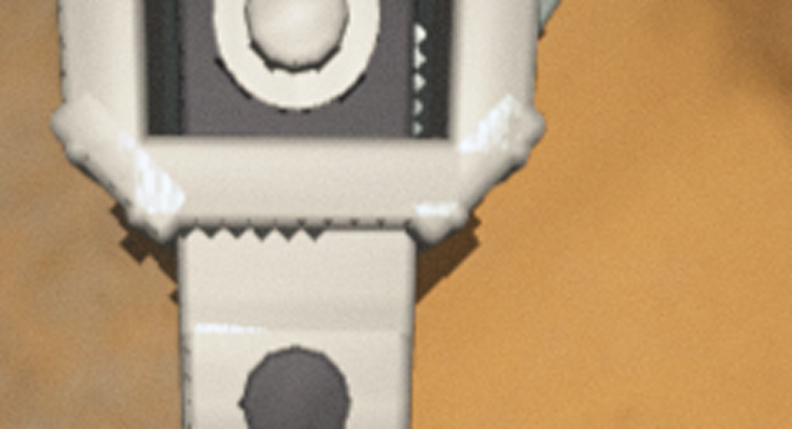

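```bash
python3 -m crank '[{"x":0,"y":0,"z":0.15,"spin":0},{"x":0,"y":0,"z":0.15,"spin":0},{"x":0,"y":0,"z":0.15,"spin":0},{"x":0,"y":0,"z":0,"spin":0},{"x":0,"y":0,"z":0,"spin":0}]' 
python3 cn.py m1
```

```text
clock: 13.9
eef_pos: [530.7, -158.7, 17.9]
tool_rot: [-3.141, 0.0, 0.803]
force: [0.1, 0.5, -3.0]
width: 21.8
[ 530.7 -158.7   18. ] [-3.1416  0.      0.8028] 13.95
C-N fwd,right -0.08183702938433855 -0.16629912282199008 F [ 1.66866869  0.19832031 -4.05291755]
```

View pics/m1z.png

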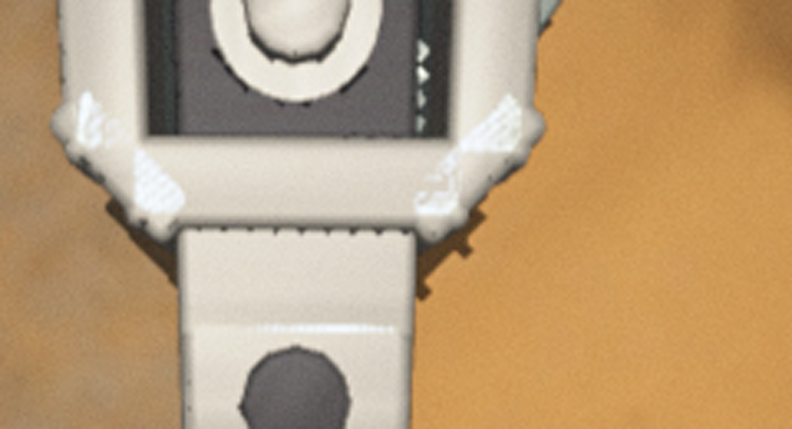

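The ring's underside is at about 20 mm, already past the nut's top face with no contact force. Going on down.

```bash
python3 -m crank '[{"x":0,"y":0,"z":0.2,"spin":0},{"x":0,"y":0,"z":0.2,"spin":0},{"x":0,"y":0,"z":0,"spin":0},{"x":0,"y":0,"z":0,"spin":0}]'  && python3 -m crank '[{"x":0,"y":0,"z":0.2,"spin":0},{"x":0,"y":0,"z":0.2,"spin":0},{"x":0,"y":0,"z":0.2,"spin":0},{"x":0,"y":0,"z":0.1,"spin":0},{"x":0,"y":0,"z":0,"spin":0}]'; python3 cn.py n1
```

```text
clock: 14.35
eef_pos: [530.6, -158.7, 13.9]
tool_rot: [-3.141, 0.0, 0.803]
force: [0.2, -0.2, -4.1]
width: 21.6
clock: 14.85
eef_pos: [530.5, -158.7, 6.8]
tool_rot: [-3.141, 0.0, 0.803]
force: [0.3, -0.2, -2.2]
width: 21.8
[ 530.6 -158.7    6.9] [-3.1414e+00  1.0000e-04  8.0280e-01] 14.9
C-N fwd,right -0.12634717642725954 -0.2158651555528413 F [-0.19676276 -0.44486438 -3.3621906 ]
```

View pics/n1z.png

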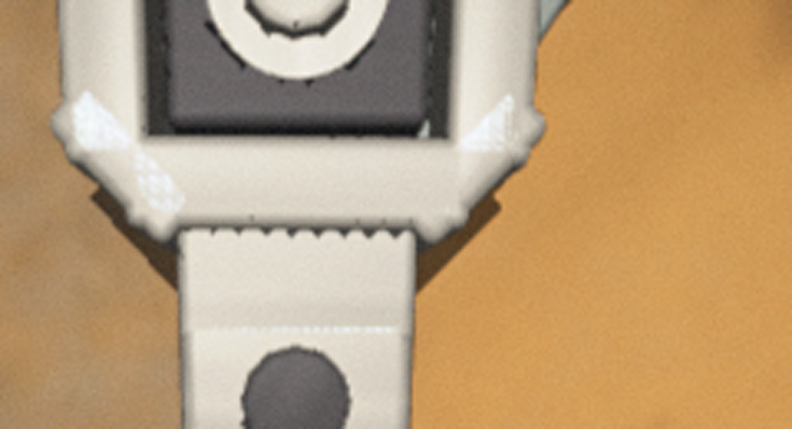

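The ring is round the nut. I'll lower the last 3 mm onto the bench, then open.

```bash
python3 -m crank '[{"x":0,"y":0,"z":0.15,"spin":0},{"x":0,"y":0,"z":0.15,"spin":0},{"x":0,"y":0,"z":0,"spin":0},{"x":0,"y":0,"z":0,"spin":0}]' && python3 -m crank '[{"x":0,"y":0,"z":0,"spin":0},{"x":0,"y":0,"z":0,"spin":0},{"x":0,"y":0,"z":0,"spin":0},{"x":0,"y":0,"z":0,"spin":0}]' 65; python3 cn.py o1
python3 - <<'E'
from h import *
im2=vision.get_image("side"); crop(im2,270,120,400,210,6,"o1s.png")
E
```

```text
clock: 15.3
eef_pos: [530.8, -158.7, 4.0]
tool_rot: [3.142, -0.0, 0.803]
force: [0.4, 0.2, -3.0]
width: 21.5
clock: 15.7
eef_pos: [531.0, -158.8, 4.3]
tool_rot: [3.141, -0.0, 0.803]
force: [0.9, -1.1, 0.0]
width: 55.4
[ 530.9 -158.8    4.2] [ 3.1412e+00 -2.0000e-04  8.0280e-01] 15.75
C-N fwd,right 0.01178995275440137 0.022138424044807196 F [-0.50371717  0.46624269 -0.05324707]
```

View pics/o1.png

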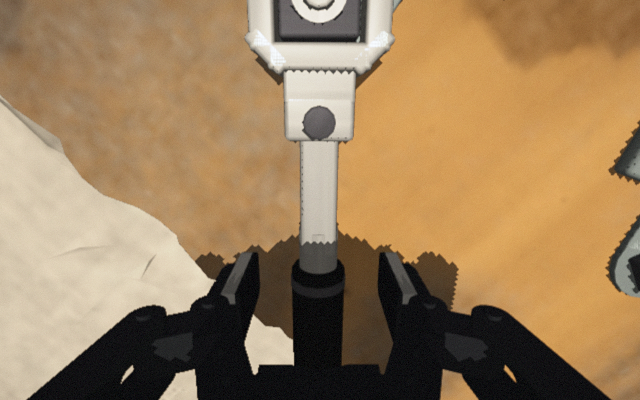

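View pics/o1s.png

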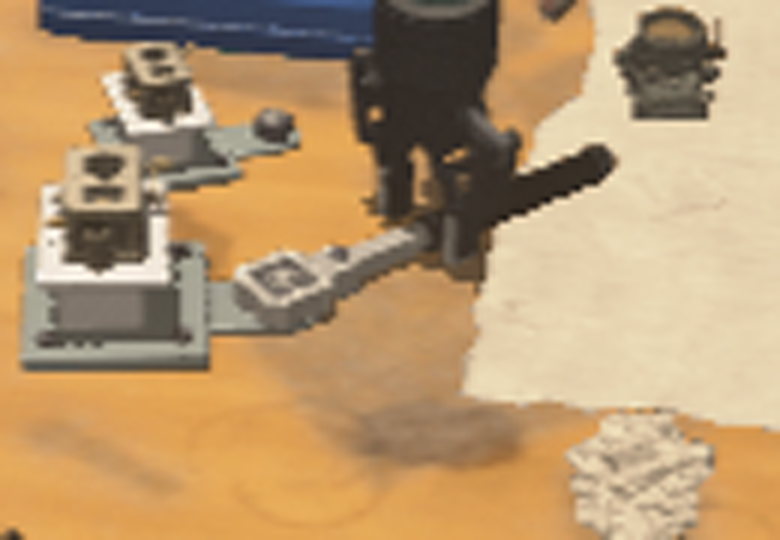

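The wrench is seated flat on the nut. In the side view the ring surrounds the nut and the handle is straight. Now I'll slide the half-open jaws back along the handle to 187 mm for the sideways push.

```bash
python3 -m crank '[{"x":-1.5,"y":0,"z":0,"spin":0},{"x":-2,"y":0,"z":0,"spin":0},{"x":-2,"y":0,"z":0,"spin":0},{"x":-1.5,"y":0,"z":0,"spin":0},{"x":-0.7,"y":0,"z":0,"spin":0}]' && python3 -m crank '[{"x":0,"y":0,"z":0,"spin":0},{"x":0,"y":0,"z":0,"spin":0},{"x":0,"y":0,"z":0,"spin":0},{"x":0,"y":0,"z":0,"spin":0}]' 50
python3 - <<'E'
from look import *
look("wrist",[],"p1")
im=vision.get_image("side"); crop(im,270,120,400,210,6,"p1s.png")
s=ctrl.read_state()
N=np.array([608.2,-81.0]); d=N-s["eef_pos"][:2]; print(np.hypot(*d),np.arctan2(d[1],d[0]),s["tool_rot"][2])
E
```

```text
clock: 16.3
eef_pos: [475.1, -216.1, 4.0]
tool_rot: [-3.141, 0.002, 0.8]
force: [0.2, 0.5, 0.9]
width: 55.9
clock: 16.7
eef_pos: [478.0, -213.3, 4.0]
tool_rot: [3.141, -0.001, 0.804]
force: [-0.4, 0.0, -0.8]
width: 42.9
[ 477.8 -213.4    4. ] [ 3.1414e+00 -6.0000e-04  8.0400e-01] 16.75
186.05168775107623 0.7931833135053405 0.8038490636701934
```

View pics/p1.png

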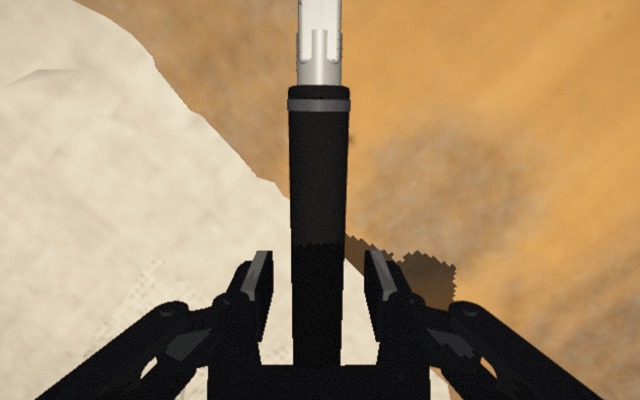

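The handle lies centred between the jaws at column 318, with about 9 mm clear each side. Starting the clockwise swing, right finger towards the left.

```bash
cat > st.py <<'E'
from h import *
s=ctrl.read_state()
N=np.array([608.2,-81.0]); d=N-s["eef_pos"][:2]; yaw=s["tool_rot"][2]; rx=np.array([np.sin(yaw),-np.cos(yaw)])
print("r %.1f dir %.3f yaw %.3f push %.2f fwd %.2f Fz %.2f Tz %.2f z %.1f"%(np.hypot(*d),np.arctan2(d[1],d[0]),yaw,s["force"][:2]@rx,s["force"][:2]@[np.cos(yaw),np.sin(yaw)],s["force"][2],s["torque"][2],s["eef_pos"][2]))
E
python3 -m crank '[{"x":0,"y":-0.3,"z":0,"spin":0},{"x":0,"y":-0.3,"z":0,"spin":0},{"x":0,"y":-0.3,"z":0,"spin":0},{"x":0,"y":-0.3,"z":0,"spin":0.016},{"x":0,"y":-0.3,"z":0,"spin":0.016}]'; python3 st.py
python3 -m crank '[{"x":0,"y":-0.4,"z":0,"spin":0.021},{"x":0,"y":-0.4,"z":0,"spin":0.021},{"x":0,"y":-0.4,"z":0,"spin":0.021},{"x":0,"y":-0.4,"z":0,"spin":0.021},{"x":0,"y":-0.4,"z":0,"spin":0.021}]'; python3 st.py
```

```text
clock: 17.3
eef_pos: [466.7, -203.7, 4.1]
tool_rot: [3.141, -0.0, 0.769]
force: [1.7, -0.3, -0.3]
width: 42.9
r 187.3 dir 0.714 yaw 0.769 push 1.41 fwd 0.96 Fz -0.34 Tz -0.00 z 4.1
clock: 17.8
eef_pos: [453.3, -188.5, 4.1]
tool_rot: [3.141, -0.0, 0.664]
force: [2.2, 0.6, -0.4]
width: 42.8
r 188.5 dir 0.607 yaw 0.664 push 0.92 fwd 2.08 Fz -0.39 Tz -0.03 z 4.1
```

```bash

python3 -m crank '[{"x":0.01,"y":-0.4,"z":0,"spin":0.02},{"x":0.01,"y":-0.4,"z":0,"spin":0.02},{"x":0.01,"y":-0.4,"z":0,"spin":0.02},{"x":0.01,"y":-0.4,"z":0,"spin":0.02},{"x":0.01,"y":-0.4,"z":0,"spin":0.02}]'; python3 st.py
python3 -m crank '[{"x":0.01,"y":-0.3,"z":0,"spin":0.015},{"x":0.01,"y":-0.3,"z":0,"spin":0.015},{"x":0.01,"y":-0.3,"z":0,"spin":0.015}]'; python3 st.py
```

```text
clock: 18.3
eef_pos: [441.7, -172.1, 4.1]
tool_rot: [3.141, -0.0, 0.564]
force: [3.0, -0.5, -0.6]
width: 42.8
r 189.8 dir 0.500 yaw 0.564 push 2.01 fwd 2.29 Fz -0.57 Tz -0.03 z 4.1
clock: 18.6
eef_pos: [437.2, -164.3, 4.0]
tool_rot: [3.141, 0.0, 0.519]
force: [1.8, -1.6, 0.0]
width: 42.5
r 190.2 dir 0.454 yaw 0.519 push 2.31 fwd 0.80 Fz 0.00 Tz -0.02 z 4.0
```

```bash

python3 -m crank '[{"x":0.03,"y":-0.3,"z":0,"spin":0.015},{"x":0.03,"y":-0.3,"z":0,"spin":0.015}]'; python3 st.py
python3 -m crank '[{"x":0.03,"y":-0.3,"z":0,"spin":0.015},{"x":0.03,"y":-0.3,"z":0,"spin":0.015}]'; python3 st.py
python3 - <<'E'
from look import *
look("wrist",[],"q1")
im=vision.get_image("top"); crop(im,325,140,405,250,5,"q1t.png")
im=vision.get_image("side"); crop(im,270,120,400,210,6,"q1s.png")
E
python3 st.py
```

```text
clock: 18.8
eef_pos: [434.6, -159.0, 4.0]
tool_rot: [3.141, 0.001, 0.489]
force: [0.7, -0.8, 0.1]
width: 42.6
r 190.3 dir 0.422 yaw 0.489 push 1.08 fwd 0.24 Fz 0.15 Tz -0.02 z 4.0
clock: 19.0
eef_pos: [432.2, -153.5, 4.0]
tool_rot: [3.141, 0.001, 0.459]
force: [0.1, -1.1, 0.7]
width: 42.7
r 190.4 dir 0.391 yaw 0.459 push 1.08 fwd -0.37 Fz 0.67 Tz -0.07 z 4.0
[ 431.9 -153.     4. ] [-3.1412e+00  1.0000e-03  4.5880e-01] 19.05
r 190.6 dir 0.389 yaw 0.461 push 1.07 fwd -0.17 Fz 0.71 Tz 0.02 z 3.9
```

View pics/q1.png

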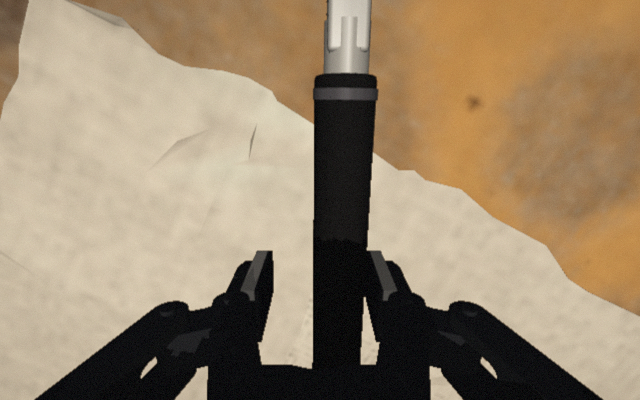

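View pics/q1t.png

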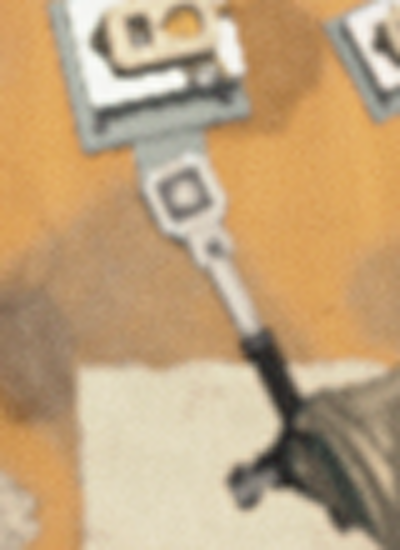

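View pics/q1s.png

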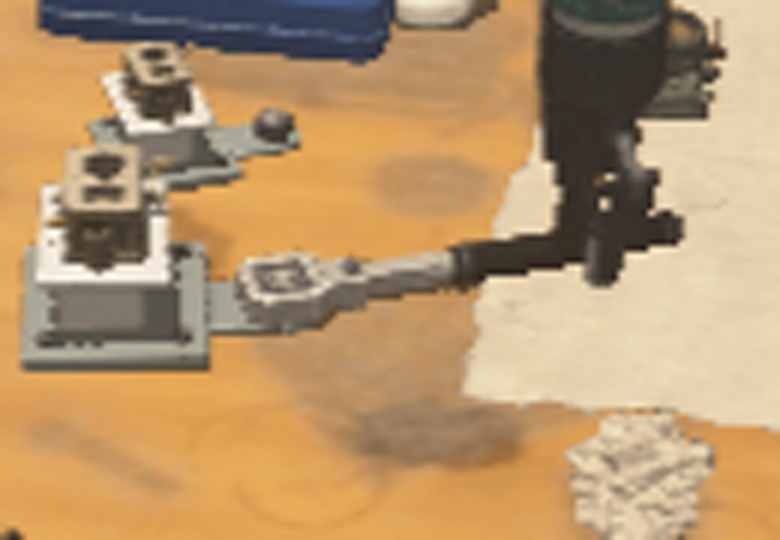

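The wrench is still straight and turning freely with about 1 N of push. Continuing in small steps.

```bash

for i in 1; do python3 -m crank '[{"x":0.03,"y":-0.3,"z":0,"spin":0.016},{"x":0.03,"y":-0.3,"z":0,"spin":0.016}]'; python3 st.py; done
python3 -m crank '[{"x":0.03,"y":-0.3,"z":0,"spin":0.016},{"x":0.03,"y":-0.3,"z":0,"spin":0.016}]'; python3 st.py
```

```text
clock: 19.35
eef_pos: [429.9, -148.2, 3.9]
tool_rot: [3.141, 0.002, 0.427]
force: [1.0, -1.6, 0.3]
width: 42.4
r 190.5 dir 0.361 yaw 0.427 push 1.83 fwd 0.21 Fz 0.32 Tz -0.05 z 3.9
clock: 19.55
eef_pos: [427.9, -142.6, 3.9]
tool_rot: [3.141, 0.002, 0.395]
force: [1.4, -2.0, 0.0]
width: 42.7
r 190.5 dir 0.329 yaw 0.395 push 2.37 fwd 0.53 Fz 0.03 Tz -0.04 z 3.9
```

```bash

python3 -m crank '[{"x":0.03,"y":-0.3,"z":0,"spin":0.016},{"x":0.03,"y":-0.3,"z":0,"spin":0.016}]'; python3 st.py
```

```text
clock: 19.75
eef_pos: [426.0, -136.9, 3.9]
tool_rot: [3.141, 0.002, 0.363]
force: [-0.3, -2.3, 0.6]
width: 42.5
r 190.6 dir 0.298 yaw 0.363 push 2.02 fwd -1.06 Fz 0.58 Tz -0.01 z 3.9
```

```bash

python3 -m crank '[{"x":0.03,"y":-0.25,"z":0,"spin":0.014},{"x":0.03,"y":-0.25,"z":0,"spin":0.014}]'; python3 st.py
```

```text
clock: 19.95
eef_pos: [424.7, -132.2, 3.9]
tool_rot: [3.141, 0.003, 0.335]
force: [-0.3, -1.9, 0.4]
width: 42.7
r 190.5 dir 0.272 yaw 0.335 push 1.69 fwd -0.93 Fz 0.40 Tz -0.08 z 3.9
```

```bash

python3 -m crank '[{"x":0.03,"y":-0.25,"z":0,"spin":0.014},{"x":0.03,"y":-0.25,"z":0,"spin":0.014}]'; python3 st.py
python3 - <<'E'
from look import *
im=vision.get_image("top"); crop(im,325,140,405,250,5,"r1t.png")
E
python3 st.py
```

```text
clock: 20.15
eef_pos: [423.4, -127.4, 3.9]
tool_rot: [3.141, 0.003, 0.307]
force: [-0.3, -2.4, 1.7]
width: 42.4
r 190.5 dir 0.246 yaw 0.307 push 2.17 fwd -0.97 Fz 1.68 Tz 0.01 z 3.9
r 190.5 dir 0.243 yaw 0.307 push 1.54 fwd -1.41 Fz 1.10 Tz -0.05 z 3.9
```

View pics/r1t.png

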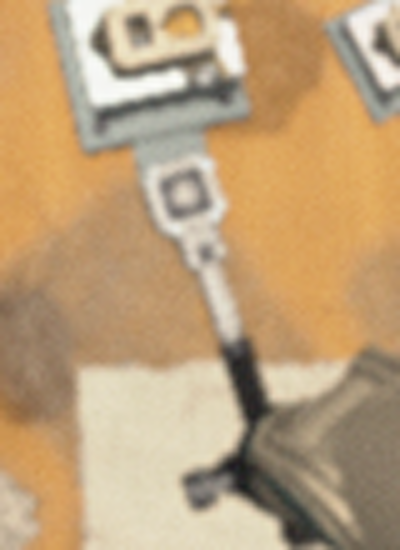

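```bash

python3 -m crank '[{"x":0.03,"y":-0.2,"z":0,"spin":0.011},{"x":0.03,"y":-0.2,"z":0,"spin":0.011}]'; python3 st.py
```

```text
clock: 20.4
eef_pos: [423.3, -122.8, 3.9]
tool_rot: [3.141, 0.002, 0.285]
force: [-0.9, -1.8, -0.3]
width: 43.0
r 189.5 dir 0.223 yaw 0.285 push 1.47 fwd -1.41 Fz -0.31 Tz -0.06 z 3.9
```

```bash

python3 -m crank '[{"x":0.03,"y":-0.2,"z":0,"spin":0.011},{"x":0.03,"y":-0.2,"z":0,"spin":0.011}]'; python3 st.py
python3 -m crank '[{"x":0,"y":0,"z":0,"spin":0}]'; python3 st.py
```

```text
clock: 20.6
eef_pos: [423.3, -118.3, 4.0]
tool_rot: [3.142, 0.0, 0.264]
force: [-0.7, -2.4, -0.5]
width: 42.8
r 188.6 dir 0.199 yaw 0.264 push 2.15 fwd -1.35 Fz -0.45 Tz 0.00 z 4.0
clock: 20.7
eef_pos: [423.6, -117.8, 4.0]
tool_rot: [-3.141, -0.0, 0.265]
force: [-0.3, -0.6, 0.7]
width: 42.6
r 188.3 dir 0.197 yaw 0.265 push 0.50 fwd -0.43 Fz 0.67 Tz -0.06 z 4.0
```

With the arm stopped, the push falls to about 0.5 N, so the nut is still spinning free. The seat must come within about 0.1 rad.

```bash

python3 -m crank '[{"x":0,"y":-0.2,"z":0,"spin":0.011},{"x":0,"y":-0.2,"z":0,"spin":0.011}]'; python3 st.py
```

```text
clock: 20.9
eef_pos: [422.9, -114.2, 4.0]
tool_rot: [-3.141, -0.001, 0.242]
force: [-1.1, -1.8, -0.4]
width: 42.5
r 188.2 dir 0.177 yaw 0.242 push 1.49 fwd -1.48 Fz -0.39 Tz 0.00 z 4.0
```

```bash

python3 -m crank '[{"x":0,"y":-0.2,"z":0,"spin":0.011},{"x":0,"y":-0.2,"z":0,"spin":0.011}]'; python3 st.py
```

```text
clock: 21.1
eef_pos: [422.1, -110.1, 4.1]
tool_rot: [-3.141, -0.001, 0.22]
force: [1.5, -0.1, -0.7]
width: 42.6
r 188.3 dir 0.155 yaw 0.220 push 0.43 fwd 1.43 Fz -0.72 Tz -0.00 z 4.1
```

```bash

python3 -m crank '[{"x":0,"y":-0.2,"z":0,"spin":0.011},{"x":0,"y":0,"z":0,"spin":0}]'; python3 st.py;python3 - <<'E'
from look import *
im=vision.get_image("top"); crop(im,325,140,405,250,5,"s1t.png")
E
python3 st.py
```

```text
clock: 21.3
eef_pos: [421.6, -108.2, 4.1]
tool_rot: [-3.141, -0.001, 0.21]
force: [0.9, -0.1, 0.2]
width: 42.8
r 188.5 dir 0.145 yaw 0.210 push 0.30 fwd 0.83 Fz 0.17 Tz 0.03 z 4.1
r 188.8 dir 0.145 yaw 0.210 push 0.03 fwd 0.29 Fz 0.76 Tz 0.04 z 4.1
```

View pics/s1t.png

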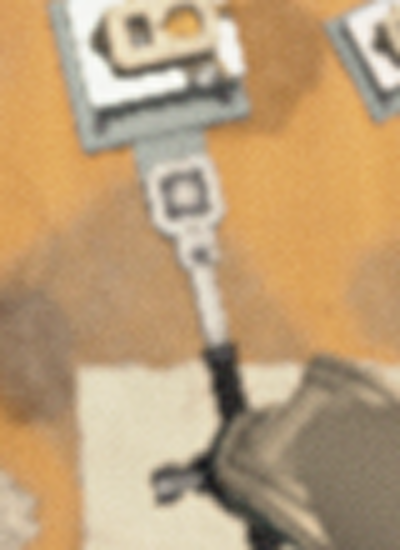

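The top view is ambiguous about a kink (head line ~0.26, shank line ~0.18), so I'll slide up the handle with the jaws straddling it and look at the joint with the wrist camera.

```bash

python3 -m crank '[{"x":0,"y":0.5,"z":0,"spin":0},{"x":1,"y":0.4,"z":0,"spin":0},{"x":2.2,"y":0,"z":0,"spin":0},{"x":2.2,"y":0,"z":0,"spin":0},{"x":2.1,"y":0,"z":0,"spin":0}]'; python3 -m crank '[{"x":0,"y":0,"z":0,"spin":0},{"x":0,"y":0,"z":0,"spin":0}]'; python3 st.py; python3 - <<'E'
from look import *
look("wrist",[],"t1")
E
```

```text
clock: 21.85
eef_pos: [496.8, -102.0, 4.1]
tool_rot: [-3.141, 0.0, 0.209]
force: [-0.4, -0.1, 0.1]
width: 42.6
clock: 22.05
eef_pos: [495.4, -102.2, 3.8]
tool_rot: [-3.141, 0.001, 0.209]
force: [-0.2, 0.1, 0.2]
width: 42.6
r 114.8 dir 0.186 yaw 0.209 push -0.14 fwd -0.17 Fz 0.24 Tz 0.00 z 3.8
[ 494.7 -102.4    3.7] [-3.1416e+00  2.4000e-03  2.0940e-01] 22.1
```

View pics/t1.png

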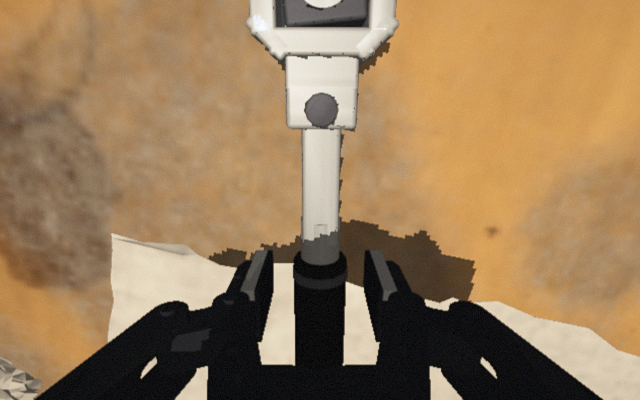

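The wrench is still straight (bolt and shank in line at column 321, head square). The nut sits skewed in the ring by its play, so no click yet. Going back to the push point.

```bash

python3 -m crank '[{"x":-1.5,"y":0,"z":0,"spin":0},{"x":-2,"y":0,"z":0,"spin":0},{"x":-2,"y":0,"z":0,"spin":0},{"x":-1.6,"y":0,"z":0,"spin":0},{"x":0,"y":-0.3,"z":0,"spin":0}]'; python3 -m crank '[{"x":0,"y":-0.3,"z":0,"spin":0},{"x":0,"y":-0.2,"z":0,"spin":0},{"x":0,"y":0,"z":0,"spin":0}]'; python3 st.py
```

```text
clock: 22.6
eef_pos: [422.0, -115.1, 4.1]
tool_rot: [3.141, 0.006, 0.208]
force: [0.2, -0.3, 0.0]
width: 42.7
clock: 22.9
eef_pos: [426.2, -108.0, 4.1]
tool_rot: [-3.141, -0.001, 0.211]
force: [0.4, 0.1, 1.2]
width: 42.9
r 183.9 dir 0.147 yaw 0.211 push 0.02 fwd 0.36 Fz 1.24 Tz 0.02 z 4.1
```

```bash

python3 -m crank '[{"x":0,"y":-0.2,"z":0,"spin":0.01},{"x":0,"y":-0.2,"z":0,"spin":0.01}]'; python3 st.py
```

```text
clock: 23.1
eef_pos: [425.6, -105.4, 4.0]
tool_rot: [3.14, -0.001, 0.188]
force: [1.5, -2.8, -1.9]
width: 42.9
r 184.3 dir 0.133 yaw 0.188 push 3.02 fwd 0.93 Fz -1.90 Tz 0.05 z 4.0
```

```bash

python3 -m crank '[{"x":0,"y":-0.2,"z":0,"spin":0.01},{"x":0,"y":-0.2,"z":0,"spin":0.01}]'; python3 st.py
```

```text
clock: 23.3
eef_pos: [424.9, -101.5, 4.1]
tool_rot: [3.14, -0.002, 0.168]
force: [3.2, -3.5, -2.6]
width: 42.8
r 184.4 dir 0.111 yaw 0.168 push 4.00 fwd 2.52 Fz -2.56 Tz 0.05 z 4.1
```

```bash

python3 -m crank '[{"x":0,"y":-0.2,"z":0,"spin":0.01},{"x":0,"y":-0.2,"z":0,"spin":0.01}]'; python3 st.py
```

```text
clock: 23.5
eef_pos: [424.2, -97.4, 4.1]
tool_rot: [3.141, -0.001, 0.148]
force: [3.5, -3.7, -2.6]
width: 42.6
r 184.8 dir 0.089 yaw 0.148 push 4.16 fwd 2.95 Fz -2.65 Tz 0.08 z 4.1
```

```bash

python3 -m crank '[{"x":0,"y":-0.2,"z":0,"spin":0.012},{"x":0,"y":-0.2,"z":0,"spin":0.012}]'; python3 st.py
```

```text
clock: 23.7
eef_pos: [423.6, -93.6, 4.2]
tool_rot: [3.14, -0.001, 0.124]
force: [4.6, -4.8, -1.3]
width: 42.7
r 185.0 dir 0.068 yaw 0.124 push 5.32 fwd 3.97 Fz -1.32 Tz 0.09 z 4.2
```

```bash

python3 -m crank '[{"x":0,"y":-0.2,"z":0,"spin":0.012},{"x":0,"y":-0.1,"z":0,"spin":0.01}]'; python3 st.py;python3 - <<'E'
from look import *
im=vision.get_image("top"); crop(im,325,140,405,250,5,"u1t.png")
E
python3 st.py
```

```text
clock: 23.9
eef_pos: [423.2, -90.7, 4.2]
tool_rot: [3.14, -0.001, 0.102]
force: [4.3, -4.6, 0.0]
width: 42.6
r 185.2 dir 0.052 yaw 0.102 push 5.00 fwd 3.85 Fz 0.05 Tz 0.03 z 4.2
r 185.2 dir 0.051 yaw 0.102 push 4.33 fwd 2.83 Fz -0.58 Tz 0.03 z 4.2
```

View pics/u1t.png

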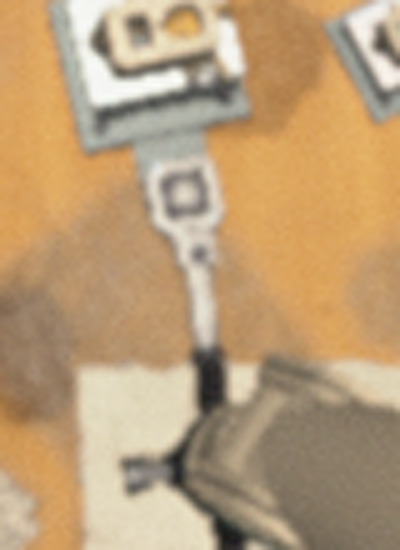

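The push has levelled at 4–5 N while the handle moved on ~14 mm, which means the click. I'll back off gently and check the kink.

```bash

python3 -m crank '[{"x":0,"y":0.2,"z":0,"spin":0},{"x":0,"y":0.3,"z":0,"spin":0},{"x":0,"y":0.4,"z":0,"spin":0},{"x":0,"y":0,"z":0,"spin":0}]';  python3 -m crank '[{"x":1.5,"y":0,"z":0,"spin":0},{"x":2,"y":0,"z":0,"spin":0},{"x":2,"y":0,"z":0,"spin":0},{"x":1.5,"y":0,"z":0,"spin":0},{"x":0,"y":0,"z":0,"spin":0}]'; python3 -m crank '[{"x":0,"y":0,"z":0,"spin":0},{"x":0,"y":0,"z":0,"spin":0}]'; python3 st.py; python3 - <<'E'
from look import *
look("wrist",[],"v1")
E
```

```text
clock: 24.35
eef_pos: [422.3, -99.3, 3.9]
tool_rot: [-3.141, 0.001, 0.103]
force: [0.0, 0.1, 0.0]
width: 42.8
clock: 24.85
eef_pos: [494.7, -90.9, 4.0]
tool_rot: [-3.14, -0.003, 0.103]
force: [-0.3, -0.2, -0.2]
width: 42.6
clock: 25.05
eef_pos: [491.0, -92.0, 3.8]
tool_rot: [3.141, 0.002, 0.104]
force: [0.6, -0.4, 0.2]
width: 42.9
r 117.7 dir 0.093 yaw 0.104 push 0.47 fwd 0.57 Fz 0.23 Tz 0.01 z 3.8
[491.2 -91.9   3.9] [3.1414e+00 1.8000e-03 1.0400e-01] 25.1
```

View pics/v1.png

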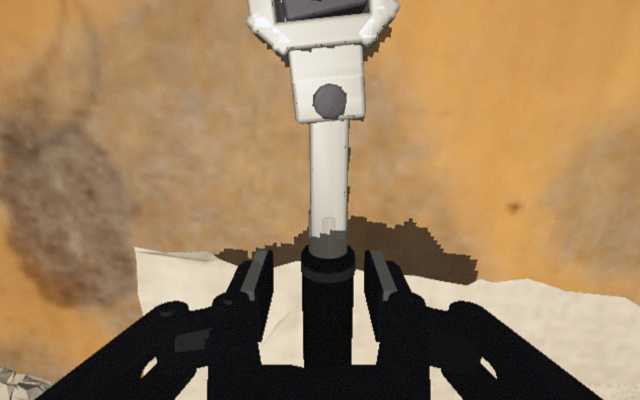

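```bash
python3 - <<'E'
from h import *
cal=vision.calibration("wrist"); s=ctrl.read_state(); print(s["eef_pos"],s["clock"])
im=cv2.imread("pics/v1.png"); 
yaw=s["tool_rot"][2]; fx=np.array([np.cos(yaw),np.sin(yaw)]); rx=np.array([fx[1],-fx[0]])
c=np.array(s["eef_pos"][:2])+70*fx; k=7; h=45
P=np.float32([proj("wrist",[*(c+a*fx*h+b*rx*h),20],cal) for a,b in [(1,-1),(1,1),(-1,1),(-1,-1)]])
n=2*h*k; W=np.float32([[0,0],[n,0],[n,n],[0,n]])
w=cv2.warpPerspective(im,cv2.getPerspectiveTransform(P,W),(n,n),flags=cv2.INTER_CUBIC); cv2.imwrite("pics/v1r.png",w[:590])
g=cv2.GaussianBlur(cv2.cvtColor(w,cv2.COLOR_BGR2HSV)[...,1],(0,0),2)
for r in range(20,n-40,15):
    m=np.nonzero(g[r,150:480]<70)[0]
    if len(m): print(r,m.min()+150,m.max()+150,(m.min()+m.max())/2+150)
E
```

```text
[491.22389827 -91.93779007   3.87392317] 25.1
20 150 479 314.5
35 150 479 314.5
50 156 479 317.5
65 157 479 318.0
80 157 479 318.0
95 150 479 314.5
110 162 477 319.5
125 175 468 321.5
140 199 458 328.5
155 213 438 325.5
170 231 433 332.0
185 251 434 342.5
200 253 436 344.5
215 254 437 345.5
230 256 438 347.0
245 258 440 349.0
260 259 441 350.0
275 261 443 352.0
290 262 445 353.5
305 264 444 354.0
320 267 404 335.5
335 301 403 352.0
350 301 402 351.5
365 301 403 352.0
380 301 403 352.0
395 301 404 352.5
410 301 403 352.0
425 301 403 352.0
440 301 403 352.0
455 301 403 352.0
470 301 403 352.0
485 301 403 352.0
500 301 403 352.0
515 302 404 353.0
530 302 404 353.0
545 302 403 352.5
560 302 403 352.5
575 297 405 351.0
```

View pics/v1r.png

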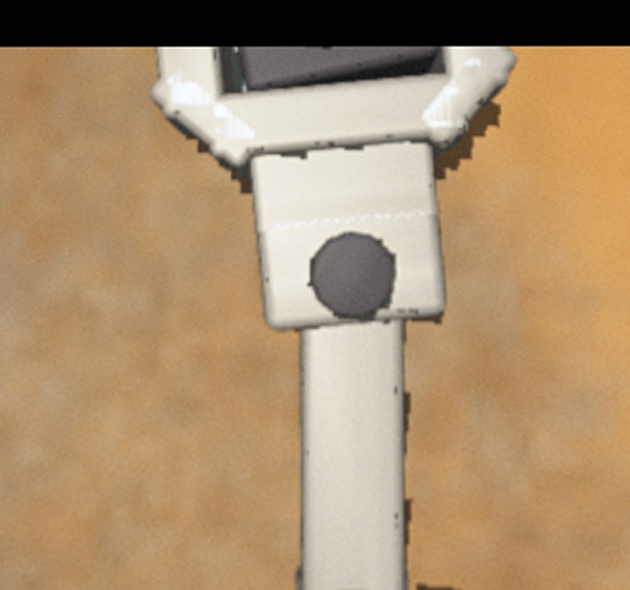

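The kink measures about 0.10 rad (head slope 0.103, shank 0.0), well short of the 0.28 stop, and the robot is free of the handle. Lifting straight up.

```bash

python3 -m crank '[{"x":0,"y":0.1,"z":-0.5,"spin":0},{"x":0,"y":0,"z":-1.5,"spin":0},{"x":0,"y":0,"z":-3,"spin":0},{"x":0,"y":0,"z":-4,"spin":0},{"x":0,"y":0,"z":-4,"spin":0}]' && python3 -m crank '[{"x":0,"y":0,"z":-4,"spin":0},{"x":0,"y":0,"z":-4,"spin":0},{"x":0,"y":0,"z":0,"spin":0},{"x":0,"y":0,"z":0,"spin":0}]'; python3 - <<'E'
from look import *
look("wrist",[],"w1")
im=vision.get_image("side"); crop(im,240,110,420,230,4.2,"w1s.png")
E
```

```text
clock: 25.6
eef_pos: [491.8, -92.7, 135.4]
tool_rot: [-3.141, 0.002, 0.104]
force: [1.3, -0.5, 0.3]
width: 42.3
clock: 26.0
eef_pos: [492.6, -93.2, 214.9]
tool_rot: [3.14, -0.001, 0.103]
force: [-0.1, 0.8, -0.6]
width: 42.9
[491.9 -93.3 213.8] [3.1407e+00 1.2000e-03 1.0350e-01] 26.05
```

View pics/w1.png

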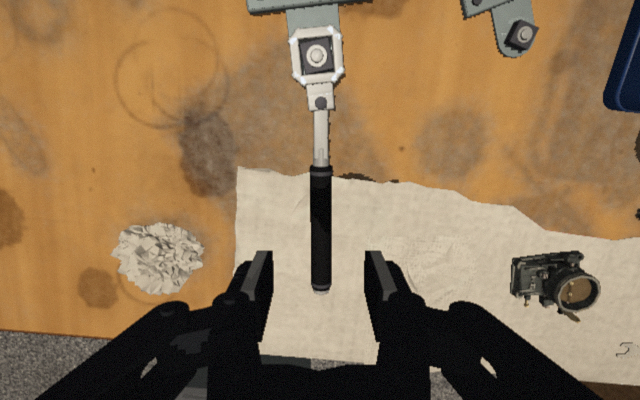

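View pics/w1s.png

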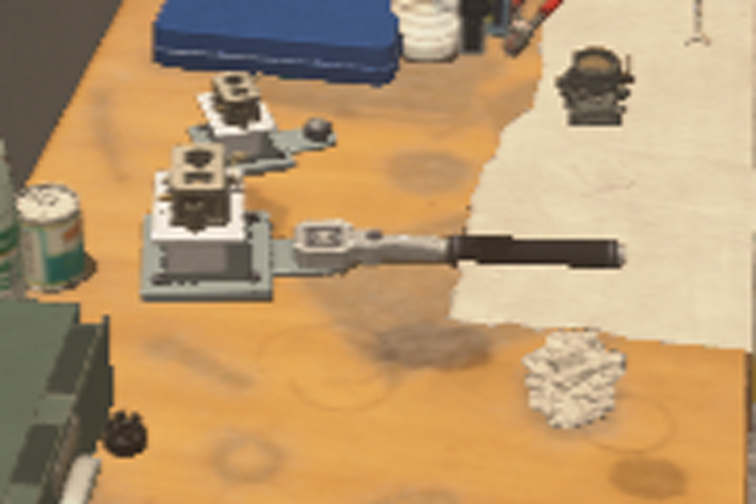

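The wrench lies flat on the nut at (317,55) and is kinked at the bolt (320,103). The handle runs to (320,290), the gripper is clear, and the other things are in place. Handing in.

```bash
python3 -c "
from cell import ctrl
print(ctrl.finish_job())"
```

```text
the job is handed in; nothing more can be done
None
```

The nut is tight, the wrench has clicked, and the job was handed in at about 26 s. The wrench is sitting flat on the nut of the larger stand, still kinked. The ring went down over the nut without touching it. I then pushed the handle clockwise at about 187 mm from the ring until the nut seated.

**Last checks**
- **Click:** the push rose from about 1–2 N to a level 4–5 N while the handle moved on about 14 mm. I stopped there.
- **Kink:** the wrist camera measured about 0.10 rad just before I lifted away, well short of the 0.28 rad stop. I did not measure it again after lifting, but the handle looks unchanged in the final pictures.
- **Force:** the highest sideways force I read on the tool was about 6.5 N. That includes up to 4 N of rubbing along the handle.
- **Surroundings:** the castle nut was in place in the final pictures. The tape roll and feeler gauge were out of frame and not checked again, but the arm never worked near them after picking up the wrench.

One check disagreed: partway through the swing, the coarse top view hinted at a kink. A wrist close-up showed the handle still straight, so I carried on to the click.

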